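# Set out the tasting tray from a push-to-open tea chest

## Task

Press the flush lid of the tea chest near its free edge until it clicks, catch it as it springs up and let it swing fully open under control without flying up. Take the tea tin out and hold it upright at the scanner so that it reads the front label, then the side label, then the back label; then set the tin and every cup from the chest down gently, standing upright inside the tea tray, and finally close the lid and push it down until it clicks and stays shut. Leave the other things on the counter alone.

Things in the scene. Friction and masses are not known exactly. Their poses are not given: they have to be found in the camera images.
- chest: Fixed oak chest, 354 (its x) x 262 mm (its y), frame top 106 mm high. Origin on the counter under the middle of its compartment. Compartment 330 (x) x 196 mm (y -98 to +98), floor 6 mm above the counter; walls 12 mm; inner ledges 88 mm high at y -126 to -98 (latch) and 98 to 112. Tin and cups stand inside in two rows (y about -43 and +43, x about -95, 0, +95 mm) under the lid.
- lid (a joint): Hinge angle (rad) of the flush wooden lid, 326 x 236 x 10 mm, 530 g, no handle: 0 shut and latched, 2.05 fully open (stays). Pressed about 6 mm at the free edge (3 N) to the stop at -0.031 the latch clicks; let go, a spring opens it fully, over 3 rad/s unless held back (limit 2.5), 2 N at the edge. To shut, push it down (2-3 N) to -0.031, let go: it holds at 0. Each full press alternates.
- lid_press (a point): Point on the lid's upper (outer) face, 201 mm from the hinge line and 35 mm inside the free edge, midway along the lid: the place to press. Moves with the lid; its axes are the chest's when shut and turn with the lid.
- lid_hinge (a point): Point on the hinge line, midway along the lid, level with the shut lid's upper face (106 mm above the counter). The line runs along the chest's x on its +y side. Shut, the lid extends 236 mm from here towards the chest's -y; fully open it leans back past upright, its outer face looking to +y, its free edge about 210 mm above and 110 mm to the +y of this point.
- tin: Square green tea tin with a brass-coloured lid band, 54 x 54 x 84 mm, 0.2 kg (may vary), flat sides to grip. Origin at the centre of its underside, z up. Front label on the -x side (white with a red band), side label on the +y side (yellow), back label on the +x side (white with a blue band), no label on the -y side. Stands in the chest at the start.
- tin_front (a point): Centre of the tin's front label (tin's -x face, 35 mm above its underside); the label faces the tin's -x.
- tin_side (a point): Centre of the yellow side label (tin's +y face, 35 mm above its underside); faces the tin's +y.
- tin_back (a point): Centre of the back label (tin's +x face, 35 mm above its underside); faces the tin's +x.
- tin_plain (a point): Centre of the unlabelled side (tin's -y face, 35 mm above its underside).
- scanner: Fixed label scanner on a round foot (96 mm across, 12 mm high), head 56 x 78 mm, from 82 to 174 mm above the counter; its yaw varies. Origin on the counter under its middle; its window looks along its own -x.
- scan_window (a point): Centre of the scanner's black window, 125 mm above the counter, axes as the scanner. It reads a label whose centre is held straight in front of it (at -x) 25 to 110 mm away, within 30 mm sideways and in height, facing the window within 0.3 rad, tin upright, for 0.3 s.
- cup1: White tasting cup with a blue band, straight open cup, 78 mm high, 52 mm across at the rim and 49 mm at the foot, wall 4.5 mm, inner floor 12 mm up, 130 g; origin at the centre of its underside, z up. None if this cup is absent today. Stands in the chest at the start.
- cup2: White tasting cup with a blue band, straight open cup, 78 mm high, 52 mm across at the rim and 49 mm at the foot, wall 4.5 mm, inner floor 12 mm up, 130 g; origin at the centre of its underside, z up. None if this cup is absent today. Stands in the chest at the start.
- cup3: White tasting cup with a blue band, straight open cup, 78 mm high, 52 mm across at the rim and 49 mm at the foot, wall 4.5 mm, inner floor 12 mm up, 130 g; origin at the centre of its underside, z up. None if this cup is absent today. Stands in the chest at the start.
- cup4: White tasting cup with a blue band, straight open cup, 78 mm high, 52 mm across at the rim and 49 mm at the foot, wall 4.5 mm, inner floor 12 mm up, 130 g; origin at the centre of its underside, z up. None if this cup is absent today. Stands in the chest at the start.
- tray: Fixed bamboo tea tray, 210 mm (its x) by 300 mm (its y), yaw varies. Origin on the counter under its centre; floor 6 mm above the counter, rim 8 mm wide and 16 mm high; the floor inside the rim is 194 x 284 mm.
- gaiwan: Bystander: brown lidded tea bowl, 84 mm across, 73 mm high; origin at the centre of its underside.
- carafe: Bystander: glass water bottle, 68 mm across, 200 mm high; origin at the centre of its underside.
- tea_cake: Bystander: paper-wrapped tea cake, flat disc 170 mm across, 26 mm high; origin at the centre of its underside.
Mind the look-alikes: they are no part of the job. Leave any orange or red look-alike of the scanner alone.

How it is judged:
On the way, in this order (a step that is already met when the one before it is completed fails the run):
1. the lid has swung fully open (beyond 1.9 rad) (value of joint lid above 1.9 rad), for 0.2 s.
2. the scanner reads the tin's front label (x of tin_front in the frame of scan_window between -0.11 and -0.025 m and y of tin_front in the frame of scan_window between -0.03 and 0.03 m and z of tin_front in the frame of scan_window between -0.03 and 0.03 m and x of tin_back in the frame of scan_window below -0.07 m and angle between the x axis of tin and the x axis of scanner, either way round below 0.3 rad and angle between tin's own z axis and vertical below 0.3 rad), for 0.3 s.
3. the scanner reads the tin's side label (x of tin_side in the frame of scan_window between -0.11 and -0.025 m and y of tin_side in the frame of scan_window between -0.03 and 0.03 m and z of tin_side in the frame of scan_window between -0.03 and 0.03 m and x of tin_plain in the frame of scan_window below -0.07 m and angle between the y axis of tin and the x axis of scanner, either way round below 0.3 rad and angle between tin's own z axis and vertical below 0.3 rad), for 0.3 s.
4. the scanner reads the tin's back label (x of tin_back in the frame of scan_window between -0.11 and -0.025 m and y of tin_back in the frame of scan_window between -0.03 and 0.03 m and z of tin_back in the frame of scan_window between -0.03 and 0.03 m and x of tin_front in the frame of scan_window below -0.07 m and angle between the x axis of tin and the x axis of scanner, either way round below 0.3 rad and angle between tin's own z axis and vertical below 0.3 rad), for 0.3 s.
At the end, for the whole second after the job is handed in: The lid is shut and latched (within 0.02 rad of 0); the tin and every cup present stand upright (within 0.1 rad) and still on the tray's floor, wholly inside its rim (underside centre within 80 mm of the tray's centre along its x and 125 mm along its y, less than 12 mm above the tray's underside) (value of joint lid between -0.02 and 0.02 rad and x of tin in the frame of tray between -0.08 and 0.08 m and y of tin in the frame of tray between -0.125 and 0.125 m and z of tin in the frame of tray between 0 and 0.012 m and angle between each of tin, cup1, cup2, cup3, cup4's own z axis and vertical below 0.1 rad and linear speed of each of tin, cup1, cup2, cup3, cup4 below 0.03 m/s and x of cup1 in the frame of tray between -0.08 and 0.08 m and y of cup1 in the frame of tray between -0.125 and 0.125 m and z of cup1 in the frame of tray between 0 and 0.012 m and x of cup2 in the frame of tray between -0.08 and 0.08 m and y of cup2 in the frame of tray between -0.125 and 0.125 m and z of cup2 in the frame of tray between 0 and 0.012 m and x of cup3 in the frame of tray between -0.08 and 0.08 m and y of cup3 in the frame of tray between -0.125 and 0.125 m and z of cup3 in the frame of tray between 0 and 0.012 m and x of cup4 in the frame of tray between -0.08 and 0.08 m and y of cup4 in the frame of tray between -0.125 and 0.125 m and z of cup4 in the frame of tray between 0 and 0.012 m); the robot touches nothing.
It fails at once if the lid flies open (faster than 2.5 rad/s) (velocity of joint lid above 2.5 rad/s).
It fails at once if the tin or a cup is dropped onto the tray (over 1 m/s within 50 mm of it) ((linear speed of tin above 1 m/s and horizontal distance between tin and tray below 0.17 m and height (world z) of tin below 0.05 m) or (linear speed of cup1 above 1 m/s and horizontal distance between cup1 and tray below 0.17 m and height (world z) of cup1 below 0.05 m) or (linear speed of cup2 above 1 m/s and horizontal distance between cup2 and tray below 0.17 m and height (world z) of cup2 below 0.05 m) or (linear speed of cup3 above 1 m/s and horizontal distance between cup3 and tray below 0.17 m and height (world z) of cup3 below 0.05 m) or (linear speed of cup4 above 1 m/s and horizontal distance between cup4 and tray below 0.17 m and height (world z) of cup4 below 0.05 m)).
It fails at once if a bystander is pushed (more than 30 mm) or tipped over (distance of any of gaiwan, carafe, tea_cake from where it was at the start of the episode above 0.03 m or angle between any of gaiwan, carafe, tea_cake's own z axis and vertical above 0.3 rad).
Of cup1, cup2, cup3, cup4 only 2 to 4 are there at a start; the rules pass over those that are not, and their reading is None.
At some moment in a run one of cup1, cup2, cup3, cup4 may be knocked a few centimetres aside while the robot is not near it.
It also fails if it takes over 210 s, if anything falls off the work surface, if the arm or the gripper's body presses on something with over 40 N, if the wrist force passes 120 N, or if a joint passes its speed limit or range.

## Robot

A 7-joint arm with a two-finger parallel gripper is mounted at the origin on the work surface. World frame = base frame: x ahead of the robot, y to its left, z up, the work surface at z = 0. Lengths are in m, angles in rad, forces in N, time in s.
With the tool pointing down it reaches from about 0.4 to 0.85 m from the base axis. Payload 4.5 kg.
Tool frame: the origin (TCP) lies between the finger pads; the fingertips stand 11 mm ahead of it and the grasp point (between the pads) lies 8 mm behind it (r.nose_length is the distance from the TCP to the fingertips, in m); z points along the fingers, y is the line along which they close (so a half turn about z gives the same grasp; the last joint's range is limited). The gripper opens to 88 mm and grips with 3 to 60 N. Pads are 18 mm wide; open, the fingers measure 123 mm over their backs; the gripper's body (75 mm by 187 mm) begins 45 mm behind the grasp point.
Start: joints at [-1.109, 0.689, -0.195, 1.565, 0.157, 0.902, -0.215], TCP at [0.259, 0.569, 0.25] pointing down, gripper open.
Joint ranges: [-3.01, 3.01], [-0.46, 2.08], [-1.47, 1.51], [0.13, 2.56], [-1, 4.14], [0.04, 2.09], [-2.66, 2.66]. Speed limits (rad/s): [2.57, 2.57, 3.14, 3.14, 3.14, 3.14, 3.14].

## Interface

Orientations are given as a unit quaternion [x, y, z, w].
In Python, from plant import get_state, snapshot, camera_model, r gives the robot as it stands.
- The arm moves only by the shell command python3 -m inch 'ROWS' [FORCE]. ROWS is text: rows parted by semicolons, each of 7 numbers parted by spaces: the opening, from -1 (shut) to 1 (fully open), then the shift along the tool's x, y, z in m, then the turn, a rotation vector about the tool's x, y, z in rad. A call has 1 to 20 rows; each row shifts and turns the commanded pose from where the row before left it, along the tool's axes as they then stand; what a row does not reach is not made up. A row lasts 1/12 s, in which the tool goes at most 41.7 mm and 7.16 degrees, less where a joint would pass 70% of its speed; a pose out of reach is approached as far as the arm can. A call is refused whole if a number of a shift passes 0.0417 or a number of a turn 0.125, either way. A call with a gripper value outside its range is refused whole. The fingers move at their own pace and stop on an object; FORCE is the grip in N (left out, the last holds). Time passes only in rows, so rows that do not move let the fingers close. It gives the time, the measured TCP pose, the force, the opening and the grip force at its end, in the units of the state.
- get_state(): the state, without advancing time (a new reading comes with each control period).
- snapshot(name): name is "scene" or "top" or "wrist"; returns (picture, depth): 384x512x3 uint8, red, green, blue; 384x512 float32, m along the optical axis (not along the pixel's ray), 0 where there is no reading.
- camera_model(name): a dict with "intrinsics" (3x3 intrinsics, pixels), "dist" ([k1, k2, p1, p2, k3] as OpenCV has them; the pictures are not rectified), "view" (4x4, takes a point from world to camera coordinates). Camera axes: x right, y down, z forward; pixel columns grow to the right and rows downward; lengths in m; the calibration is good to about 2 mm. A picture is of the moment at which its call begins: read the wrist's pose just before it. camera_model takes no time and is no camera call; for the wrist camera it gives the pose at the moment of the call.
- r.finish_job(): hands the job in; it is judged then, once.
The state is a dict: "clock": time; "q": joint angles; "qd": joint speeds; "joint_torque": joint torques, N m; "tool_pos": TCP position; "eef_rot": TCP orientation; "contact_force": force on the tool from outside, world axes, zero at the start; "moment": the same for the moment, N m; "opening": opening from 0.0 (shut) to 1.0 (fully open); "finger_force": force on a finger pad.
Only numpy, scipy, OpenCV 4.12 (cv2) and the standard library are available. Lean on these libraries where they do the work, as an engineer would, in place of code of your own. Each camera call takes 0.05 s, during which the arm holds its last target. There are 200 camera calls.

## Working session

There is one attempt and no reset: what is moved stays moved. The work goes in short steps, Python scripts to look and compute and a shell command to move; the robot and the scene stay as the last step left them, time stands still between calls to the robot, and variables do not carry over. Pictures are saved under pics/ and viewed, at most 14 in all, crops included, and the job is handed in when it is done.

```bash
ls; mkdir -p pics; cat > h.py <<'E'
import numpy as np, cv2
from plant import get_state, snapshot, camera_model, r
from scipy.spatial.transform import Rotation as R
def snap(n):
    m=camera_model(n); p,d=snapshot(n); return p,d,m
def cloud(d,m):
    K=np.array(m["intrinsics"]);D=np.array(m["dist"],float);V=np.array(m["view"])
    h,w=d.shape;u,v=np.meshgrid(np.arange(w),np.arange(h))
    n=cv2.undistortPoints(np.stack([u,v],-1).reshape(-1,1,2).astype(float),K,D).reshape(h,w,2)
    c=np.dstack([n*d[...,None],d]); P=(c-V[:3,3])@V[:3,:3]
    P[d<=0]=np.nan
    return P
def save(f,p): cv2.imwrite(f,cv2.cvtColor(p,cv2.COLOR_RGB2BGR))
def st():
    s=get_state(); print('t',round(s['clock'],2),'p',np.round(s['tool_pos'],4),'R\n',np.round(R.from_quat(s['eef_rot']).as_matrix(),3),'F',np.round(s['contact_force'],1),'op',round(s['opening'],3)); return s
E
python3 - <<'E'
from h import *
s=st()
for n in('scene','top'):
    p,d,m=snap(n); save(f'pics/{n}0.png',p); np.savez(f'{n}0.npz',p=p,P=cloud(d,m)); print(np.round(-np.array(m['view'])[:3,:3].T@np.array(m['view'])[:3,3],3))
E
```

```text
pics
t 0.0 p [0.2591 0.5681 0.2489] R
 [[-0.91   0.415 -0.001]
 [ 0.415  0.91  -0.002]
 [-0.    -0.002 -1.   ]] F [ 0.7  0.3 -0.4] op 0.997
[1.233 0.215 1.215]
[ 4.770e-01 -1.000e-03  1.329e+00]
```

View pics/scene0.png

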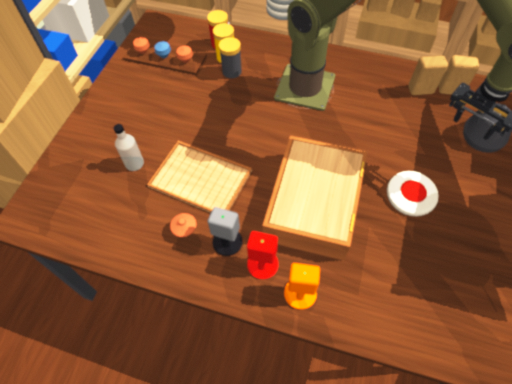

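View pics/top0.png

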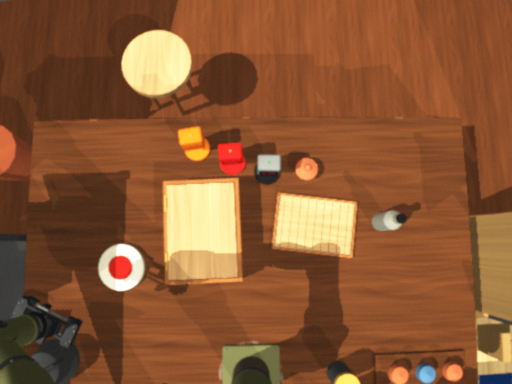

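```bash
python3 - <<'E'
from h import *
a=np.load('top0.npz');p=a['p'];P=a['P']
s=np.load('scene0.npz');
c1=cv2.resize(p[170:295,140:260],None,fx=4,fy=4,interpolation=cv2.INTER_CUBIC)
c2=cv2.resize(s['p'][130:265,255:375],None,fx=3.3,fy=3.7,interpolation=cv2.INTER_CUBIC)
h=max(c1.shape[0],c2.shape[0]);im=np.zeros((h,c1.shape[1]+c2.shape[1],3),np.uint8);im[:len(c1),:c1.shape[1]]=c1;im[:len(c2),c1.shape[1]:]=c2
im=im[:600,:]; im=cv2.resize(im,(800,int(im.shape[0]*800/im.shape[1])));save('pics/chest0.png',im)
def rect(name,Q,zl,zh,box):
    z=Q[...,2];x=Q[...,0];y=Q[...,1]
    M=(z>zl)&(z<zh)&(x>box[0])&(x<box[1])&(y>box[2])&(y<box[3])
    X=Q[M][:,:2].astype(np.float32);
    print(name,len(X),np.round(np.median(Q[M],0),4),'rect',cv2.minAreaRect(X)); return X
for u,v in[(200,230),(268,162),(315,225),(121,267),(307,168),(385,221)]: print(u,v,np.round(P[v,u],3))
for n,Q in(('top',P),('scene',s['P'])):
    c=P[230,200];rect(n+' chest',Q,.09,.12,(c[0]-.25,c[0]+.25,c[1]-.22,c[1]+.22))
    c=P[225,315];rect(n+' tray',Q,.004,.03,(c[0]-.16,c[0]+.14,c[1]-.19,c[1]+.19))
    c=P[162,268];rect(n+' scan',Q,.165,.185,(c[0]-.08,c[0]+.08,c[1]-.07,c[1]+.07))
    c=P[162,268];rect(n+' foot',Q,.006,.02,(c[0]-.1,c[0]+.1,c[1]-.07,c[1]+.08))
E
```

```text
200 230 [0.518 0.168 0.109]
268 162 [ 0.738 -0.065  0.176]
315 225 [ 0.535 -0.246  0.005]
121 267 [0.389 0.467 0.026]
307 168 [ 0.738 -0.211  0.074]
385 221 [ 0.54  -0.465  0.13 ]
top chest 7819 [0.5142 0.162  0.1071] rect ((0.5486682653427124, 0.11973873525857925), (0.41857972741127014, 0.34948983788490295), 1.6211084127426147)
top tray 4694 [ 0.5345 -0.2443  0.0077] rect ((0.5251713395118713, -0.24578528106212616), (0.29921117424964905, 0.37949109077453613), 0.01111089438199997)
top scan 391 [ 0.7377 -0.0678  0.1743] rect ((0.7388453483581543, -0.06686268746852875), (0.0767858549952507, 0.056074321269989014), 89.13629150390625)
top foot 303 [ 0.7124 -0.0651  0.0121] rect ((0.7358577847480774, -0.060589998960494995), (0.14691439270973206, 0.19655032455921173), 88.88168334960938)
scene chest 8182 [0.5386 0.1673 0.1062] rect ((0.5495057702064514, 0.118660107254982), (0.4229355752468109, 0.3553498089313507), 1.8993830680847168)
scene tray 3762 [ 0.5356 -0.2402  0.0072] rect ((0.5249406695365906, -0.24594077467918396), (0.37850815057754517, 0.2991355359554291), 89.9664306640625)
scene scan 475 [ 0.74   -0.0621  0.1734] rect ((0.7373288869857788, -0.06411916017532349), (0.07824862003326416, 0.05671614035964012), 87.5055923461914)
scene foot 415 [ 0.7556 -0.0521  0.0114] rect ((0.7372453212738037, -0.06043064594268799), (0.13456760346889496, 0.19869905710220337), 87.80486297607422)
```

View pics/chest0.png

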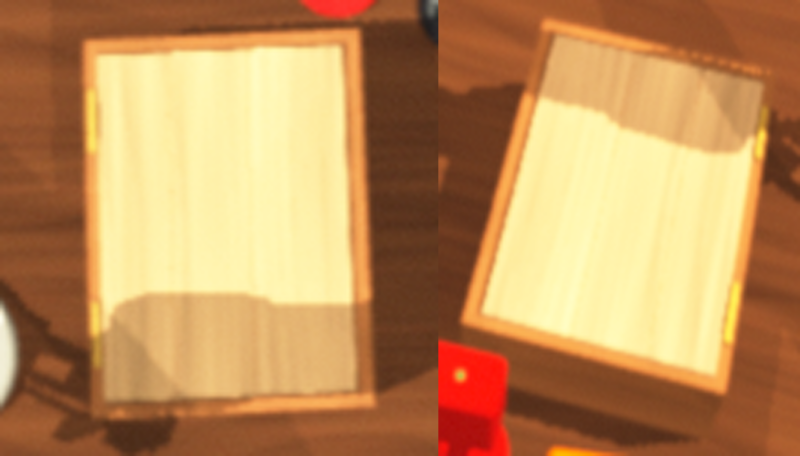

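```bash
python3 - <<'E'
from h import *
for n in('top','scene'):
    a=np.load(n+'0.npz');P=a['P']
    def comp(c,zl,zh,nm):
        M=((P[...,2]>zl)&(P[...,2]<zh)).astype(np.uint8)
        M=cv2.morphologyEx(M,cv2.MORPH_OPEN,np.ones((3,3)))
        k,L=cv2.connectedComponents(M); D=np.hypot(P[...,0]-c[0],P[...,1]-c[1]); D[(M==0)|np.isnan(D)]=9
        i=L.flat[np.argmin(D)]; X=P[L==i][:,:2].astype(np.float32)
        print(n,nm,len(X),cv2.minAreaRect(X), 'med z',np.median(P[L==i][:,2]))
    comp((.52,.16),.095,.12,'chest'); comp((.53,-.245),.0035,.025,'tray'); comp((.74,-.21),.03,.09,'gai'); comp((.39,.46),.015,.04,'cake'); comp((.54,-.465),.02,.22,'carafe'); comp((.739,.04),.1,.2,'red')
E
```

```text
top chest 7492 ((0.5172598958015442, 0.16368386149406433), (0.35686591267585754, 0.2609136998653412), 2.2907371520996094) med z 0.10707073182264304
top tray 3977 ((0.5370762348175049, -0.24446922540664673), (0.3065996766090393, 0.21327759325504303), 82.57732391357422) med z 0.008011373619235871
top gai 389 ((0.7419543862342834, -0.21093091368675232), (0.08019481599330902, 0.08038711547851562), 18.036605834960938) med z 0.05498255946087121
top cake 1644 ((0.38776203989982605, 0.4686075448989868), (0.1651122272014618, 0.16405682265758514), 27.196027755737305) med z 0.026413025407109953
top carafe 525 ((0.5439673066139221, -0.4870857000350952), (0.06793752312660217, 0.05950997769832611), 10.268827438354492) med z 0.1309710771113073
top red 476 ((0.7771269083023071, 0.06285075843334198), (0.05780362710356712, 0.07781434059143066), 2.6455190181732178) med z 0.17404657033458976
scene chest 7996 ((0.516139030456543, 0.16374315321445465), (0.35896822810173035, 0.2631543278694153), 2.0241596698760986) med z 0.10626966576266542
scene tray 2756 ((0.5311005711555481, -0.24166564643383026), (0.3118165135383606, 0.2210329920053482), 82.74429321289062) med z 0.0074061082697600145
scene gai 474 ((0.7403474450111389, -0.2069326639175415), (0.07971750944852829, 0.07982432842254639), 22.562458038330078) med z 0.053042226451301966
scene cake 1677 ((0.3881370425224304, 0.47210562229156494), (0.1650906205177307, 0.16447490453720093), 10.33616828918457) med z 0.025998379202214785
scene carafe 732 ((0.5495091676712036, -0.4817228615283966), (0.05240853875875473, 0.06762731820344925), 63.90882873535156) med z 0.11654408176250977
scene red 750 ((0.7780500650405884, 0.06432700157165527), (0.05634515732526779, 0.07541149109601974), 4.221003532409668) med z 0.17156706180622516
```

```bash
cat >> h.py <<'E'
YC=np.radians(2.15); CH=np.array([.5164,.1707,0]); RC=R.from_euler('z',YC)
def chest(x,y,z): return CH+RC.apply([x,y,z])
HY=.111
def down(yaw): # tool y axis at world yaw (rad), pointing down
    return R.from_matrix(np.array([[-np.sin(-yaw)*-1*-1 if 0 else -np.sin(yaw),np.cos(yaw),0],[np.cos(yaw),np.sin(yaw),0],[0,0,-1]]).T.T) if 0 else R.from_matrix(np.column_stack([[-np.sin(yaw),np.cos(yaw),0],[np.cos(yaw),np.sin(yaw),0],[0,0,-1]]))
def lidpose(th,al,off=0.,r=.201,tip=.011,half=.009):
    """tcp pose touching lid outer face at angle th, tool tilted al, off outward"""
    n=np.array([0,np.sin(th),np.cos(th)]); c=np.array([0,HY-r*np.cos(th),.106+r*np.sin(th)])
    b=th-al; T=R.from_euler('x',-al)*down(0)
    q=c+n*(off+half*abs(np.sin(b)))-T.apply([0,0,tip]); return chest(*q),RC*T
def plan(wps,g,start=None,dec=3):
    """wps: list of (pos,Rot,nrows or 0=auto)"""
    if start is None:
        s=get_state(); p=np.array(s['tool_pos']);Q=R.from_quat(s['eef_rot'])
    else: p,Q=start
    out=[]
    for P1,R1,n in wps:
        if n==0: n=max(1,int(np.ceil(max(np.linalg.norm(P1-p)/.040,(Q.inv()*R1).magnitude()/.122))))
        for k in range(n):
            f=1/(n-k); d=np.round(Q.inv().apply((P1-p)*f),dec); w=np.round((Q.inv()*R1).as_rotvec()*f,3)
            p=p+Q.apply(d);Q=Q*R.from_rotvec(w); out.append(f'{g} '+' '.join(f'{v:g}' for v in np.r_[d,w]+0.))
    for i in range(0,len(out),20): print('; '.join(out[i:i+20]),'\n')
    return p,Q
E
python3 - <<'E'
import re
s=open('h.py').read()
i=s.index('def down'); j=s.index('def lidpose')
s=s[:i]+'''def down(yaw): # tool y at world yaw, pointing down
    return R.from_matrix(np.column_stack([[-np.sin(yaw),np.cos(yaw),0],[np.cos(yaw),np.sin(yaw),0],[0,0,-1]]))
'''+s[j:]
open('h.py','w').write(s)
from h import *
E=lidpose(2.05,np.radians(45),off=.06); print(E[0])
plan([(E[0],RC*down(0),0),(E[0],E[1],0)],-1)
E
```

```text
[0.50618407 0.44281863 0.26051701]
-1 -0.028 -0.001 -0.001 0 0 0.111; -1 -0.028 0.002 -0.001 0 0 0.111; -1 -0.027 0.005 -0.001 0 0 0.11; -1 -0.027 0.008 -0.001 0 0 0.111; -1 -0.025 0.011 -0.001 0 0 0.11; -1 -0.024 0.013 -0.001 0 0 0.111; -1 -0.023 0.016 -0.001 0 0 0.11; -1 -0.02 0.018 -0.001 0 0 0.111; -1 -0.019 0.021 -0.002 0 0.001 0.11; -1 -0.016 0.023 -0.001 -0.001 0 0.111; -1 0 0 0 0 -0.112 0; -1 0 0 0 0 -0.112 0; -1 0 0 0 0 -0.112 0; -1 0 0 0 0 -0.112 0; -1 0 0 0 0 -0.112 0; -1 0 0 0 0 -0.112 0; -1 0 0 -0.001 0 -0.113 0
```

```bash
python3 -m inch '-1 -0.028 -0.001 -0.001 0 0 0.111; -1 -0.028 0.002 -0.001 0 0 0.111; -1 -0.027 0.005 -0.001 0 0 0.11; -1 -0.027 0.008 -0.001 0 0 0.111; -1 -0.025 0.011 -0.001 0 0 0.11; -1 -0.024 0.013 -0.001 0 0 0.111; -1 -0.023 0.016 -0.001 0 0 0.11; -1 -0.02 0.018 -0.001 0 0 0.111; -1 -0.019 0.021 -0.002 0 0 0.11; -1 -0.016 0.023 -0.001 0 0 0.111; -1 0 0 0 0 -0.112 0; -1 0 0 0 0 -0.112 0; -1 0 0 0 0 -0.112 0; -1 0 0 0 0 -0.112 0; -1 0 0 0 0 -0.112 0; -1 0 0 0 0 -0.112 0; -1 0 0 -0.001 0 -0.113 0; -1 0 0 0 0 0 0;-1 0 0 0 0 0 0'; python3 - <<'E'
from h import *
s=st(); print(np.round(s['q'],2))
E_=lidpose(2.05,np.radians(45),off=.06); print(np.degrees((R.from_quat(s['eef_rot']).inv()*E_[1]).magnitude()))
# rehearse reverse arc outside lid, ending above press point
w=[]
for th in np.linspace(2.05,0,7)[1:]:
    p,T=lidpose(th,th/2.05*np.radians(45),off=.06); w.append((p,T,4))
plan(w,-1)
E
```

```text
clock: 1.68
tool_pos: [0.5058, 0.4442, 0.2581]
eef_rot: [0.64, 0.666, -0.267, 0.275]
contact_force: [0.4, 0.0, 0.9]
opening: 0.001
finger_force: 0.0
t 1.68 p [0.5058 0.4442 0.2581] R
 [[-0.03   0.999  0.025]
 [ 0.706  0.039 -0.707]
 [-0.708 -0.003 -0.706]] F [0.4 0.  0.9] op 0.001
[-1.08  1.14  0.34  0.81  0.21  1.82 -0.81]
0.19507968714315305
-1 -0.019 0 0.003 0 0.033 0.001; -1 -0.019 0 0.002 0 0.033 0.001; -1 -0.019 0 0.001 -0.001 0.033 0; -1 -0.019 0 0.001 0 0.033 0.001; -1 -0.018 0 0.007 0 0.033 0; -1 -0.018 0 0.006 0 0.033 0; -1 -0.018 0 0.005 0 0.032 0; -1 -0.017 0 0.005 0 0.033 0; -1 -0.016 0 0.01 0 0.033 0; -1 -0.016 0 0.01 0 0.033 0; -1 -0.016 0 0.009 0 0.032 0; -1 -0.016 0 0.008 0 0.033 0; -1 -0.013 0 0.013 0 0.033 0; -1 -0.014 0 0.013 0 0.033 0; -1 -0.014 0 0.013 0 0.032 0; -1 -0.014 0 0.012 0 0.033 0; -1 -0.01 0 0.016 0 0.033 0; -1 -0.01 0 0.015 0 0.032 0; -1 -0.011 0 0.015 0 0.033 0; -1 -0.012 0 0.014 0 0.032 0 

-1 -0.006 0 0.017 0 0.033 0; -1 -0.007 0 0.017 0 0.033 0; -1 -0.007 0 0.017 0 0.033 0; -1 -0.008 0 0.017 0 0.032 0
```

```bash
python3 -m inch '-1 -0.019 0 0.003 0 0.033 0.001; -1 -0.019 0 0.002 0 0.033 0.001; -1 -0.019 0 0.001 0 0.033 0; -1 -0.019 0 0.001 0 0.033 0.001; -1 -0.018 0 0.007 0 0.033 0; -1 -0.018 0 0.006 0 0.033 0; -1 -0.018 0 0.005 0 0.032 0; -1 -0.017 0 0.005 0 0.033 0; -1 -0.016 0 0.01 0 0.033 0; -1 -0.016 0 0.01 0 0.033 0; -1 -0.016 0 0.009 0 0.032 0; -1 -0.016 0 0.008 0 0.033 0; -1 -0.013 0 0.013 0 0.033 0; -1 -0.014 0 0.013 0 0.033 0; -1 -0.014 0 0.013 0 0.032 0; -1 -0.014 0 0.012 0 0.033 0; -1 -0.01 0 0.016 0 0.033 0; -1 -0.01 0 0.015 0 0.032 0; -1 -0.011 0 0.015 0 0.033 0; -1 -0.012 0 0.014 0 0.032 0' >/dev/null
python3 -m inch '-1 -0.006 0 0.017 0 0.033 0; -1 -0.007 0 0.017 0 0.033 0; -1 -0.007 0 0.017 0 0.033 0; -1 -0.008 0 0.017 0 0.032 0;-1 0 0 0 0 0 0;-1 0 0 0.02 0 0 0;-1 0 0 0.02 0 0 0;-1 0 0 0.01 0 0 0;-1 0 0 0.005 0 0 0;-1 0 0 0 0 0 0'
python3 -c "
from h import *
s=st();print(np.round(s['q'],2), lidpose(0,0)[0])"
```

```text
clock: 4.18
tool_pos: [0.5197, 0.0806, 0.1257]
eef_rot: [0.695, 0.719, 0.001, 0.001]
contact_force: [-0.6, 0.5, -0.5]
opening: 0.007
finger_force: 0.0
t 4.18 p [0.5197 0.0806 0.1257] R
 [[-0.035  0.999  0.003]
 [ 0.999  0.035  0.001]
 [ 0.001  0.003 -1.   ]] F [-0.6  0.5 -0.5] op 0.007
[-0.25  0.76  0.02  1.98 -0.03  0.4  -0.18] [0.51977642 0.08076336 0.117     ]
```

```bash
python3 -m inch '-1 0 0 0.004 0 0 0;-1 0 0 0.003 0 0 0;-1 0 0 0.002 0 0 0;-1 0 0 0.002 0 0 0;-1 0 0 0 0 0 0' | grep -E 'pos|force'
python3 -m inch '-1 0 0 0.001 0 0 0;-1 0 0 0.001 0 0 0;-1 0 0 0.001 0 0 0;-1 0 0 0.001 0 0 0;-1 0 0 0 0 0 0'| grep -E 'pos|force'
```

```text
tool_pos: [0.5204, 0.0807, 0.1143]
contact_force: [0.7, 0.2, 1.3]
finger_force: 1.0
tool_pos: [0.5203, 0.0808, 0.111]
contact_force: [-1.8, 1.2, 10.1]
finger_force: 5.2
```

```bash
python3 - <<'E'
from h import *
w=[]
for th in np.r_[np.linspace(0,2.05,42)[1:]]:
    p,T=lidpose(th,th/2.05*np.radians(45),off=.0005); w.append((p,T,1))
p0,T0=lidpose(-.031,0); s=get_state(); 
print(p0)
plan(w,-1,start=(p0,R.from_quat(s['eef_rot'])),dec=4)
E
```

```text
[0.51977312 0.08085122 0.11104882]
-1 0.0004 0.0001 -0.0168 0.003 -0.021 -0.003; -1 0.0009 0 -0.0103 0 -0.019 0; -1 0.0011 0 -0.0103 0 -0.019 0; -1 0.0015 0 -0.0102 0 -0.019 0; -1 0.0019 0 -0.0102 0 -0.019 0; -1 0.0021 0 -0.0101 0 -0.02 0; -1 0.0025 0 -0.0101 0 -0.019 0; -1 0.0028 0 -0.01 0 -0.019 0; -1 0.0031 0 -0.0099 0 -0.019 0; -1 0.0034 0 -0.0098 0.001 -0.019 0; -1 0.0038 0 -0.0097 0 -0.019 0; -1 0.004 0 -0.0095 0 -0.019 0; -1 0.0044 0 -0.0095 0 -0.02 0; -1 0.0046 0 -0.0093 0 -0.019 0; -1 0.005 0 -0.0091 0 -0.019 0; -1 0.0052 0 -0.009 0 -0.019 0; -1 0.0055 0 -0.0088 0 -0.019 0; -1 0.0059 0 -0.0086 0 -0.019 0; -1 0.006 0 -0.0085 0 -0.02 0; -1 0.0064 0 -0.0083 0 -0.019 0 

-1 0.0066 0 -0.008 0 -0.019 0; -1 0.0068 0 -0.0078 0 -0.019 0; -1 0.0071 0 -0.0077 0 -0.019 0; -1 0.0073 0 -0.0074 0 -0.019 0; -1 0.0076 0 -0.0071 0 -0.019 0; -1 0.0077 0 -0.0069 0 -0.02 0; -1 0.008 0 -0.0067 0 -0.019 0; -1 0.0082 0 -0.0064 0 -0.019 0; -1 0.0084 0 -0.0062 0 -0.019 0; -1 0.0086 0 -0.0059 0 -0.019 0; -1 0.0087 0 -0.0056 0 -0.019 0; -1 0.0089 0 -0.0053 0 -0.02 0; -1 0.0091 0 -0.0051 0 -0.019 0; -1 0.0092 0 -0.0048 0 -0.019 0; -1 0.0094 0 -0.0045 0 -0.019 0; -1 0.0095 0 -0.0042 0 -0.019 0; -1 0.0096 0 -0.0038 0 -0.019 0; -1 0.0097 0 -0.0036 0 -0.02 0; -1 0.0098 0 -0.0033 0 -0.019 0; -1 0.0099 0 -0.003 0 -0.019 0 

-1 0.01 0 -0.0027 0 -0.019 0
```

```bash
python3 -m inch '-1 0 0 -0.003 0 0 0; -1 0 0 -0.005 0 -0.007 0; -1 0.0004 0 -0.009 0 -0.014 0; -1 0.0009 0 -0.0103 0 -0.019 0; -1 0.0011 0 -0.0103 0 -0.019 0; -1 0.0015 0 -0.0102 0 -0.019 0; -1 0.0019 0 -0.0102 0 -0.019 0'|grep -E 'pos|force'
```

```text
tool_pos: [0.5185, 0.088, 0.1685]
contact_force: [0.1, 0.2, 0.2]
finger_force: 0.0
```

```bash
cat >> h.py <<'E'
def lidang(n='top'):
    p,d,m=snap(n);P=cloud(d,m); Q=(P-CH)@RC.as_matrix(); M=(abs(Q[...,0])<.15)&(Q[...,1]>-.16)&(Q[...,1]<.3)&(Q[...,2]>.075)
    for lo,hi in((-.15,-.06),(.06,.15)):
        q=Q[M&(Q[...,0]>lo)&(Q[...,0]<hi)]
        y=np.arange(-.13,.25,.04); print([ (round(float(a),2),round(float(np.median(q[abs(q[:,1]-a)<.01,2])),3)) for a in y if (abs(q[:,1]-a)<.01).sum()>3])
    return p
E
python3 -c "
from h import *
save('pics/lid1.png',lidang());lidang('scene')"
```

```text
[(-0.13, 0.105), (-0.09, 0.696), (-0.05, 0.758), (-0.01, 0.784), (0.11, 0.11)]
[(-0.13, 0.105), (-0.09, 0.261), (-0.05, 0.147), (-0.01, 0.136), (0.03, 0.128), (0.07, 0.117), (0.11, 0.109)]
[(-0.13, 0.106), (-0.09, 0.659), (-0.05, 0.681), (-0.01, 0.143), (0.03, 0.129), (0.07, 0.118), (0.11, 0.108)]
[(-0.13, 0.105), (-0.09, 0.162), (-0.05, 0.151), (-0.01, 0.138), (0.03, 0.128), (0.07, 0.118), (0.11, 0.109)]
```

```bash
python3 -m inch '-1 0.0021 0 -0.0101 0 -0.02 0; -1 0.0025 0 -0.0101 0 -0.019 0; -1 0.0028 0 -0.01 0 -0.019 0; -1 0.0031 0 -0.0099 0 -0.019 0; -1 0.0034 0 -0.0098 0 -0.019 0; -1 0.0038 0 -0.0097 0 -0.019 0; -1 0.004 0 -0.0095 0 -0.019 0; -1 0.0044 0 -0.0095 0 -0.02 0'|grep -E 'pos|force'
python3 -c "
from h import *
s=st();lidang('scene')
p,T=lidpose(15*.05,15*.05/2.05*np.pi/4,.0005);print(p)"
```

```text
tool_pos: [0.5173, 0.126, 0.2412]
contact_force: [-0.5, -0.5, 0.6]
finger_force: 0.5
t 6.37 p [0.5173 0.126  0.2412] R
 [[-0.032  0.999  0.009]
 [ 0.968  0.034 -0.249]
 [-0.249  0.001 -0.968]] F [-0.5 -0.5  0.6] op 0.007
[(-0.13, 0.104), (-0.09, 0.088), (-0.05, 0.338), (-0.01, 0.675), (0.03, 0.679), (0.07, 0.142), (0.11, 0.112)]
[(-0.13, 0.105), (-0.09, 0.088), (-0.05, 0.232), (-0.01, 0.203), (0.03, 0.169), (0.07, 0.139), (0.11, 0.111)]
[0.51752071 0.14084794 0.25686341]
```

```bash
python3 -m inch '-1 0.0046 0 -0.0093 0 -0.019 0; -1 0.005 0 -0.0091 0 -0.019 0; -1 0.0052 0 -0.009 0 -0.019 0; -1 0.0055 0 -0.0088 0 -0.019 0; -1 0.0059 0 -0.0086 0 -0.019 0; -1 0.006 0 -0.0085 0 -0.02 0; -1 0.0064 0 -0.0083 0 -0.019 0; -1 0.0066 0 -0.008 0 -0.019 0; -1 0.0068 0 -0.0078 0 -0.019 0; -1 0.0071 0 -0.0077 0 -0.019 0; -1 0.0073 0 -0.0074 0 -0.019 0; -1 0.0076 0 -0.0071 0 -0.019 0; -1 0.0077 0 -0.0069 0 -0.02 0; -1 0.008 0 -0.0067 0 -0.019 0; -1 0.0082 0 -0.0064 0 -0.019 0'|grep -E 'pos|force'
python3 -m inch '-1 0.0084 0 -0.0062 0 -0.019 0; -1 0.0086 0 -0.0059 0 -0.019 0; -1 0.0087 0 -0.0056 0 -0.019 0; -1 0.0089 0 -0.0053 0 -0.02 0; -1 0.0091 0 -0.0051 0 -0.019 0; -1 0.0092 0 -0.0048 0 -0.019 0; -1 0.0094 0 -0.0045 0 -0.019 0; -1 0.0095 0 -0.0042 0 -0.019 0; -1 0.0096 0 -0.0038 0 -0.019 0; -1 0.0097 0 -0.0036 0 -0.02 0; -1 0.0098 0 -0.0033 0 -0.019 0; -1 0.0099 0 -0.003 0 -0.019 0; -1 0.01 0 -0.0027 0 -0.019 0;-1 0.006 0 -0.0015 0 -0.01 0;-1 0.006 0 -0.0015 0 -0.01 0;-1 0 0 0 0 0 0'|grep -E 'pos|force'
python3 - <<'E'
from h import *
s=st(); print(lidpose(2.05,np.pi/4)[0])
p,d,m=snap('scene');save('pics/open.png',p)
E
```

```text
tool_pos: [0.5129, 0.2602, 0.3136]
contact_force: [-0.4, 1.6, 1.5]
finger_force: 0.7
tool_pos: [0.5078, 0.4006, 0.2788]
contact_force: [-0.2, -0.8, -0.3]
finger_force: 0.0
t 9.0 p [0.5078 0.4006 0.2788] R
 [[-0.025  0.999  0.025]
 [ 0.691  0.035 -0.722]
 [-0.723 -0.001 -0.691]] F [-0.2 -0.8 -0.3] op 0.002
[0.50818147 0.38961437 0.28818137]
```

View pics/open.png

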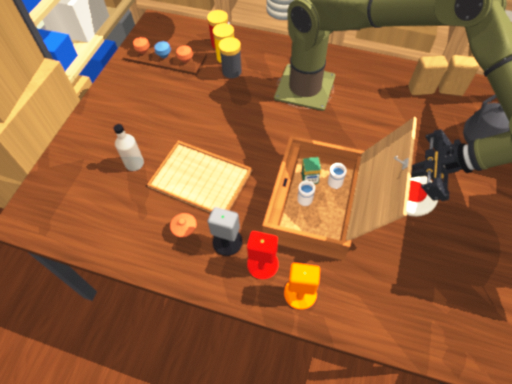

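```bash
python3 - <<'E'
from h import *
for n in('top','scene'):
    p,d,m=snap(n);P=cloud(d,m);Q=(P-CH)@RC.as_matrix()
    M=((abs(Q[...,0])<.155)&(Q[...,1]>-.094)&(Q[...,1]<.094)&(Q[...,2]>.07)&(Q[...,2]<.105)).astype(np.uint8)
    k,L,S,C=cv2.connectedComponentsWithStats(M)
    for i in range(1,k):
        if S[i,4]<15: continue
        q=Q[L==i]; col=np.median(p[L==i],0); print(n,S[i,4],'px',C[i].round(),'chest xy min',q.min(0).round(3),'max',q.max(0).round(3),'rect',[np.round(v,3) for v in cv2.minAreaRect(q[:,:2].astype(np.float32))],col)
    if n=='top': save('pics/top_open.png',cv2.resize(p[165:295,140:260],None,fx=4.4,fy=4.4,interpolation=cv2.INTER_CUBIC))
E=lidpose(2.05,np.pi/4)
s=get_state();p0=np.array(s['tool_pos']);T=R.from_quat(s['eef_rot'])
V=RC*down(0)
plan([(p0+T.apply([0,0,-.08]),T,0),(np.array([.51,.44,.42]),T,0),(np.array([.51,.17,.42]),V,0),(np.array([.50,.15,.30]),V,0)],0.6)
E
```

```text
top 89 px [212. 231.] chest xy min [-0.027 -0.066  0.07 ] max [ 0.022 -0.016  0.089] rect [array([-0.003, -0.041]), array([0.049, 0.049]), np.float64(88.328)] [232. 224. 204.]
top 262 px [214. 256.] chest xy min [-0.123 -0.076  0.079] max [-0.056 -0.011  0.098] rect [array([-0.091, -0.043]), array([0.055, 0.056]), np.float64(21.28)] [ 97. 149. 102.]
top 94 px [189. 259.] chest xy min [-0.121  0.018  0.07 ] max [-0.072  0.067  0.091] rect [array([-0.096,  0.043]), array([0.049, 0.049]), np.float64(41.255)] [239.  230.5 216.5]
scene 287 px [311. 166.] chest xy min [-0.126 -0.076  0.07 ] max [-0.056 -0.009  0.1  ] rect [array([-0.091, -0.043]), array([0.057, 0.056]), np.float64(21.606)] [109. 139.  95.]
scene 134 px [337. 171.] chest xy min [-0.123  0.02   0.07 ] max [-0.068  0.071  0.089] rect [array([-0.094,  0.044]), array([0.052, 0.052]), np.float64(51.393)] [235.  224.  212.5]
scene 133 px [306. 188.] chest xy min [-0.029 -0.066  0.07 ] max [ 0.026 -0.015  0.088] rect [array([-0.002, -0.041]), array([0.052, 0.05 ]), np.float64(62.289)] [229. 212. 199.]
0.6 0 0 -0.027 0 0 0; 0.6 0 0 -0.027 0 0 0; 0.6 0 0 -0.026 0 0 0; 0.6 -0.024 0.001 -0.015 0 0 0; 0.6 -0.024 0.001 -0.015 0 0 0; 0.6 -0.024 0.001 -0.015 0 0 0; 0.6 -0.027 -0.001 0.028 0 0.115 -0.001; 0.6 -0.03 -0.001 0.024 0 0.115 -0.001; 0.6 -0.032 -0.001 0.021 0 0.115 -0.001; 0.6 -0.034 -0.002 0.017 0 0.115 0; 0.6 -0.036 -0.002 0.013 0 0.116 -0.001; 0.6 -0.038 -0.001 0.009 0 0.115 0; 0.6 -0.039 -0.002 0.005 0 0.116 -0.001; 0.6 -0.005 -0.003 0.03 0 0 0; 0.6 -0.005 -0.002 0.03 0 0 0; 0.6 -0.005 -0.003 0.03 0 0 0; 0.6 -0.004 -0.002 0.03 0 0 0
```

View pics/top_open.png

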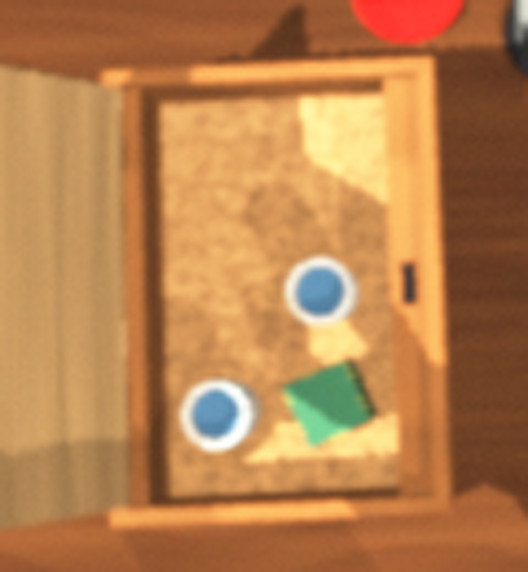

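```bash
python3 -m inch '0.6 0 0 -0.027 0 0 0; 0.6 0 0 -0.027 0 0 0; 0.6 0 0 -0.026 0 0 0; 0.6 -0.024 0.001 -0.015 0 0 0; 0.6 -0.024 0.001 -0.015 0 0 0; 0.6 -0.024 0.001 -0.015 0 0 0; 0.6 -0.027 -0.001 0.028 0 0.115 -0.001; 0.6 -0.03 -0.001 0.024 0 0.115 -0.001; 0.6 -0.032 -0.001 0.021 0 0.115 -0.001; 0.6 -0.034 -0.002 0.017 0 0.115 0; 0.6 -0.036 -0.002 0.013 0 0.116 -0.001; 0.6 -0.038 -0.001 0.009 0 0.115 0; 0.6 -0.039 -0.002 0.005 0 0.116 -0.001; 0.6 -0.005 -0.003 0.03 0 0 0; 0.6 -0.005 -0.002 0.03 0 0 0; 0.6 -0.005 -0.003 0.03 0 0 0; 0.6 -0.004 -0.002 0.03 0 0 0;0.6 0 0 0 0 0 0'
python3 - <<'E'
from h import *
a=cv2.imread('pics/open.png')[150:205,285:350]; a=cv2.resize(a,None,fx=6,fy=6,interpolation=cv2.INTER_CUBIC)
p,d,m=snap('wrist');P=cloud(d,m); np.savez('w1.npz',p=p,P=P)
b=cv2.cvtColor(p,cv2.COLOR_RGB2BGR)
b=cv2.resize(b,(400,300)); im=np.zeros((max(a.shape[0],300),790,3),np.uint8); im[:a.shape[0],:390]=a[:,:390]; im[:300,390:]=b; cv2.imwrite('pics/w1.png',im)
E
```

```text
clock: 10.65
tool_pos: [0.4971, 0.1609, 0.2961]
eef_rot: [0.695, 0.719, -0.026, 0.019]
contact_force: [-0.7, -0.1, -0.3]
opening: 0.802
finger_force: 0.0
```

View pics/w1.png

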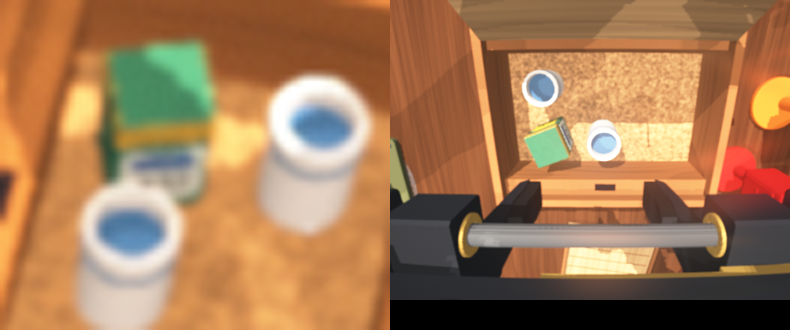

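```bash
python3 - <<'E'
from h import *
a=np.load('w1.npz');P=a['P'];Q=(P-CH)@RC.as_matrix()
M=((abs(Q[...,0])<.155)&(Q[...,1]>-.094)&(Q[...,1]<.094)&(Q[...,2]>.08)&(Q[...,2]<.105)).astype(np.uint8)
k,L,S,C=cv2.connectedComponentsWithStats(M)
for i in range(1,k):
    if S[i,4]<40: continue
    q=Q[L==i]; print(S[i,4],q.min(0).round(3),q.max(0).round(3),[np.round(v,4) for v in cv2.minAreaRect(q[:,:2].astype(np.float32))],np.median(q[:,2]).round(3))
E
```

```text
555 [-0.123  0.021  0.08 ] [-0.072  0.071  0.085] [array([-0.0976,  0.0459]), array([0.0498, 0.0507]), np.float64(89.5659)] 0.083
2018 [-0.128 -0.078  0.08 ] [-0.059 -0.008  0.092] [array([-0.0933, -0.0429]), array([0.0554, 0.0554]), np.float64(20.9409)] 0.089
460 [-0.029 -0.065  0.08 ] [ 0.021 -0.014  0.086] [array([-0.0044, -0.0395]), array([0.0508, 0.05  ]), np.float64(89.6871)] 0.083
```

```bash
python3 - <<'E'
from h import *
t=chest(-.0922,-.043,0); D=down(np.radians(113.4)); print(t)
plan([(t+[0,0,.22],D,0),(t+[0,0,.125],D,5),(t+[0,0,.062],D,5)],0.5)
E
```

```text
[0.42587808 0.12427132 0.        ]
0.5 -0.002 -0.005 0.005 -0.004 0.002 -0.121; 0.5 -0.001 -0.005 0.005 -0.004 0.002 -0.122; 0.5 -0.001 -0.005 0.005 -0.004 0.002 -0.121; 0.5 0 -0.005 0.005 -0.004 0.002 -0.122; 0.5 0 -0.005 0.005 -0.004 0.002 -0.121; 0.5 0.001 -0.005 0.005 -0.004 0.002 -0.122; 0.5 0.002 -0.005 0.005 -0.004 0.002 -0.121; 0.5 0.002 -0.005 0.005 -0.004 0.002 -0.122; 0.5 0.003 -0.004 0.005 -0.004 0.002 -0.121; 0.5 0.003 -0.004 0.005 -0.004 0.002 -0.122; 0.5 0.004 -0.004 0.005 -0.004 0.002 -0.121; 0.5 0.004 -0.003 0.005 -0.004 0.002 -0.122; 0.5 0.004 -0.003 0.005 -0.004 0.002 -0.121; 0.5 0.005 -0.002 0.005 -0.004 0.002 -0.122; 0.5 0.005 -0.001 0.005 -0.005 0.002 -0.121; 0.5 0.004 -0.001 0.004 -0.004 0.002 -0.122; 0.5 0 0 0.019 0 0 0; 0.5 0 0 0.019 0 0 0; 0.5 0 0 0.019 0 0 0; 0.5 0 0 0.019 0 0 0 

0.5 0 0 0.019 0 0 0; 0.5 0 0 0.013 0 0 0; 0.5 0 0 0.013 0 0 0; 0.5 0 0 0.012 0 0 0; 0.5 0 0 0.013 0 0 0; 0.5 0 0 0.012 0 0 0
```

```bash
python3 -m inch '0.5 -0.002 -0.005 0.005 -0.004 0.002 -0.121; 0.5 -0.001 -0.005 0.005 -0.004 0.002 -0.122; 0.5 -0.001 -0.005 0.005 -0.004 0.002 -0.121; 0.5 0 -0.005 0.005 -0.004 0.002 -0.122; 0.5 0 -0.005 0.005 -0.004 0.002 -0.121; 0.5 0.001 -0.005 0.005 -0.004 0.002 -0.122; 0.5 0.002 -0.005 0.005 -0.004 0.002 -0.121; 0.5 0.002 -0.005 0.005 -0.004 0.002 -0.122; 0.5 0.003 -0.004 0.005 -0.004 0.002 -0.121; 0.5 0.003 -0.004 0.005 -0.004 0.002 -0.122; 0.5 0.004 -0.004 0.005 -0.004 0.002 -0.121; 0.5 0.004 -0.003 0.005 -0.004 0.002 -0.122; 0.5 0.004 -0.003 0.005 -0.004 0.002 -0.121; 0.5 0.005 -0.002 0.005 -0.004 0.002 -0.122; 0.5 0.005 -0.001 0.005 -0.005 0.002 -0.121; 0.5 0.004 -0.001 0.004 -0.004 0.002 -0.122; 0.5 0 0 0.019 0 0 0; 0.5 0 0 0.019 0 0 0; 0.5 0 0 0.019 0 0 0;0.5 0 0 0 0 0 0' >/dev/null; python3 - <<'E'
from h import *
s=st();print(np.round(s['q'],2))
t=chest(-.0922,-.043,0); D=down(np.radians(113.4)); print(t)
plan([(t+[0,0,.115],D,3),(t+[0,0,.062],D,5)],0.5)
E
```

```text
t 12.37 p [0.4299 0.1258 0.1632] R
 [[-0.917 -0.399  0.006]
 [-0.399  0.917 -0.   ]
 [-0.005 -0.002 -1.   ]] F [-0.4  0.4 -0.1] op 0.748
[-0.35  0.62 -0.07  2.18  0.13  0.34  1.46]
[0.42587808 0.12427132 0.        ]
0.5 0.001 0 0.016 -0.001 0.002 0.001; 0.5 0.002 0 0.016 -0.001 0.002 0.001; 0.5 0.001 0 0.016 0 0.001 0; 0.5 0 0 0.011 0 0 0; 0.5 0 0 0.011 0 0 0; 0.5 0 0 0.01 0 0 0; 0.5 0 0 0.011 0 0 0; 0.5 0 0 0.01 0 0 0
```

```bash
python3 -m inch '0.5 0.001 0 0.016 -0.001 0.002 0.001; 0.5 0.002 0 0.016 -0.001 0.002 0.001; 0.5 0.001 0 0.016 0 0.001 0; 0.5 0 0 0.011 0 0 0; 0.5 0 0 0.011 0 0 0; 0.5 0 0 0.01 0 0 0; 0.5 0 0 0.011 0 0 0; 0.5 0 0 0.01 0 0 0;0.5 0 0 0 0 0 0'
python3 -m inch '-1 0 0 0 0 0 0;-1 0 0 0 0 0 0;-1 0 0 0 0 0 0;-1 0 0 0 0 0 0;-1 0 0 0 0 0 0;-1 0 0 0 0 0 0' 20
```

```text
clock: 13.12
tool_pos: [0.4272, 0.1249, 0.0631]
eef_rot: [-0.203, 0.979, 0.0, 0.001]
contact_force: [0.3, -0.4, -0.0]
opening: 0.75
finger_force: 0.0
clock: 13.62
tool_pos: [0.4267, 0.1246, 0.0639]
eef_rot: [-0.203, 0.979, 0.001, 0.002]
contact_force: [1.4, -0.5, 7.4]
opening: 0.61
finger_force: 20.0
```

```bash
python3 - <<'E'
from h import *
s=get_state();p=np.array(s['tool_pos']);T=R.from_quat(s['eef_rot'])
d=lambda a:down(np.radians(a))
plan([(p+[0,0,.14],T,6),(np.array([.53,.03,.21]),d(11),0),(np.array([.623,-.0625,.21]),d(-91.7),0),(np.array([.623,-.0625,.147]),d(-91.7),3)],-1)
E
```

```text
-1 0 0 -0.023 0 0 0; -1 0 0 -0.023 0 0 0; -1 0 0 -0.023 0 0 0; -1 0 0 -0.024 0 0 0; -1 0 0 -0.023 0 0 0; -1 -0.001 0 -0.024 0 0 0; -1 -0.004 -0.009 0 0 0 0.119; -1 -0.005 -0.008 0 0 0 0.119; -1 -0.006 -0.007 0 0 0 0.119; -1 -0.006 -0.007 0 0 0 0.119; -1 -0.007 -0.006 -0.001 0 0 0.119; -1 -0.008 -0.005 0 0 0 0.119; -1 -0.008 -0.004 -0.001 0 0 0.119; -1 -0.009 -0.003 0 0.001 0 0.119; -1 -0.009 -0.002 -0.001 0 0 0.119; -1 -0.009 -0.001 0 0.001 0 0.119; -1 -0.009 0.001 -0.001 0 0 0.12; -1 -0.009 0.002 0 0.001 0 0.119; -1 -0.009 0.002 -0.001 0 0 0.12; -1 -0.009 0.004 0 0.001 0 0.119 

-1 -0.008 0.005 -0.001 0 0.001 0.12; -1 -0.007 0.005 0 0 0 0.119; -1 -0.007 0.006 0 0 0 0.12; -1 -0.006 0.006 0 0 0 0.119; -1 -0.005 0.007 0 0 0 0.12; -1 -0.004 0.008 0 0 0 0.119; -1 -0.003 0.008 0 0 0 0.12; -1 -0.002 0.008 0 0 0 0.119; -1 -0.001 0.009 0 0 0 0.12; -1 0 0.009 0 0 0 0.119; -1 0.001 0.009 0 0 0 0.12; -1 0.002 0.009 0 0 0 0.119; -1 0.003 0.008 0 0 0 0.12; -1 0.003 0.008 0 0 0 0.119; -1 0.005 0.007 0 0 0 0.12; -1 0.005 0.007 0 0 0 0.119; -1 0 0 0.021 0 0 0; -1 0 0 0.021 0 0 0; -1 0 0 0.021 0 0 0
```

```bash
python3 -m inch '-1 0 0 -0.023 0 0 0; -1 0 0 -0.023 0 0 0; -1 0 0 -0.023 0 0 0; -1 0 0 -0.024 0 0 0; -1 0 0 -0.023 0 0 0; -1 -0.001 0 -0.024 0 0 0; -1 -0.004 -0.009 0 0 0 0.119; -1 -0.005 -0.008 0 0 0 0.119; -1 -0.006 -0.007 0 0 0 0.119; -1 -0.006 -0.007 0 0 0 0.119; -1 -0.007 -0.006 -0.001 0 0 0.119; -1 -0.008 -0.005 0 0 0 0.119; -1 -0.008 -0.004 -0.001 0 0 0.119; -1 -0.009 -0.003 0 0.001 0 0.119; -1 -0.009 -0.002 -0.001 0 0 0.119; -1 -0.009 -0.001 0 0.001 0 0.119; -1 -0.009 0.001 -0.001 0 0 0.12; -1 -0.009 0.002 0 0.001 0 0.119; -1 -0.009 0.002 -0.001 0 0 0.12; -1 -0.009 0.004 0 0.001 0 0.119' >/dev/null
python3 -m inch '-1 -0.008 0.005 -0.001 0 0.001 0.12; -1 -0.007 0.005 0 0 0 0.119; -1 -0.007 0.006 0 0 0 0.12; -1 -0.006 0.006 0 0 0 0.119; -1 -0.005 0.007 0 0 0 0.12; -1 -0.004 0.008 0 0 0 0.119; -1 -0.003 0.008 0 0 0 0.12; -1 -0.002 0.008 0 0 0 0.119; -1 -0.001 0.009 0 0 0 0.12; -1 0 0.009 0 0 0 0.119; -1 0.001 0.009 0 0 0 0.12; -1 0.002 0.009 0 0 0 0.119; -1 0.003 0.008 0 0 0 0.12; -1 0.003 0.008 0 0 0 0.119; -1 0.005 0.007 0 0 0 0.12; -1 0.005 0.007 0 0 0 0.119; -1 0 0 0.021 0 0 0; -1 0 0 0.021 0 0 0; -1 0 0 0 0 0 0' 
python3 - <<'E'
from h import *
s=st();print(np.round(s['q'],2))
p,d,m=snap('scene');save('pics/scan1.png',p[110:250,150:330].repeat(4,0).repeat(4,1))
d=lambda a:down(np.radians(a))
plan([(np.array([.623,-.0625,.147]),d(-91.7),3)],-1)
E
```

```text
clock: 16.87
tool_pos: [0.6192, -0.06, 0.1623]
eef_rot: [1.0, -0.014, -0.006, -0.002]
contact_force: [-0.6, 1.9, -3.7]
opening: 0.608
finger_force: 20.0
t 16.87 p [ 0.6192 -0.06    0.1623] R
 [[ 1.    -0.029 -0.011]
 [-0.029 -1.     0.004]
 [-0.011 -0.003 -1.   ]] F [-0.6  1.9 -3.7] op 0.608
[-0.4   0.97  0.86  1.67 -0.88  0.95 -0.79]
-1 0.001 0.001 0.006 -0.001 0.003 0; -1 0.001 0 0.006 -0.001 0.003 0; -1 0.001 0.001 0.005 0 0.003 0.001
```

View pics/scan1.png

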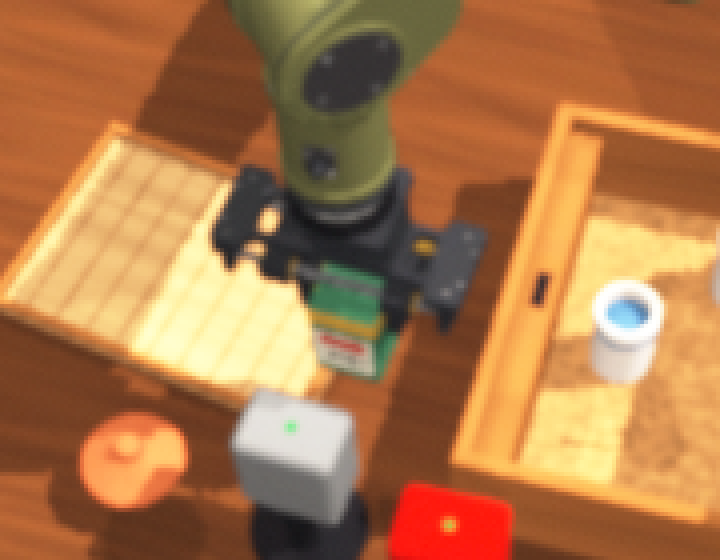

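```bash
python3 -m inch '-1 0.001 0.001 0.006 -0.001 0.003 0; -1 0.001 0 0.006 -0.001 0.003 0; -1 0.001 0.001 0.005 0 0.003 0.001;-1 0 0 0 0 0 0;-1 0 0 0 0 0 0;-1 0 0 0 0 0 0;-1 0 0 0 0 0 0;-1 0 0 0 0 0 0;-1 0 0 0 0 0 0' 
python3 - <<'E'
from h import *
d=lambda a:down(np.radians(a)); p=np.array([.623,-.0625,.147])
a=plan([(p,d(-1.7),13)],-1); plan([(p,d(88.3),13)],-1,start=a)
E
```

```text
clock: 17.67
tool_pos: [0.6251, -0.0643, 0.1496]
eef_rot: [1.0, -0.015, 0.003, 0.001]
contact_force: [0.5, 0.7, -1.8]
opening: 0.613
finger_force: 20.0
-1 0 0 0 0.001 0 -0.121; -1 0 0 0 0.001 0 -0.121; -1 0 0 0 0 0 -0.121; -1 0 0 0 0.001 0 -0.121; -1 0 0 0 0.001 0 -0.121; -1 0 0 0 0.001 0 -0.121; -1 0 0 0 0 -0.001 -0.121; -1 0 0 0 0.001 0 -0.121; -1 0 -0.001 0.001 0 -0.001 -0.121; -1 0 0 0 0.001 0 -0.121; -1 0 -0.001 0.001 0 -0.001 -0.12; -1 0 0 0 0.001 0 -0.121; -1 0.001 -0.001 0.001 0 -0.001 -0.12 

-1 0 0 0 0 0 -0.121; -1 0 0 0 0 0 -0.121; -1 0 0 0 0 0 -0.121; -1 0 0 0 0 0 -0.121; -1 0 0 0 0 0 -0.121; -1 0 0 0 0 0 -0.121; -1 0 0 0 0 0 -0.121; -1 0 0 0 0 0 -0.121; -1 0 0 0 0 0 -0.121; -1 0 0 0 0 0 -0.12; -1 0 0 0 0 0 -0.121; -1 0 0 0 0 0 -0.12; -1 0 0 0 0 0 -0.121
```

```bash
python3 -m inch '-1 0 0 0 0 0 -0.121; -1 0 0 0 0 0 -0.121; -1 0 0 0 0 0 -0.121; -1 0 0 0 0 0 -0.121; -1 0 0 0 0 0 -0.121; -1 0 0 0 0 0 -0.121; -1 0 0 0 0 0 -0.121; -1 0 0 0 0 0 -0.121; -1 0 -0.001 0.001 0 0 -0.121; -1 0 0 0 0 0 -0.121; -1 0 0 0.001 0 0 -0.121; -1 0 0 0 0 0 -0.121; -1 0 0 0 0 0 -0.12;-1 0 0 0 0 0 0;-1 0 0 0 0 0 0;-1 0 0 0 0 0 0;-1 0 0 0 0 0 0;-1 0 0 0 0 0 0;-1 0 0 0 0 0 0;-1 0 0 0 0 0 0' 
python3 - <<'E'
from h import *
s=st();print(np.round(s['q'],2))
d=lambda a:down(np.radians(a)); p=np.array([.623,-.0625,.147])
plan([(p,d(88.3),13)],-1)
E
```

```text
clock: 19.33
tool_pos: [0.6242, -0.0636, 0.1473]
eef_rot: [0.717, 0.697, 0.001, 0.003]
contact_force: [0.3, -0.4, -1.8]
opening: 0.612
finger_force: 20.0
t 19.33 p [ 0.6242 -0.0636  0.1473] R
 [[ 0.029  1.     0.006]
 [ 1.    -0.029 -0.003]
 [-0.003  0.006 -1.   ]] F [ 0.3 -0.4 -1.8] op 0.612
[-0.2   0.86  0.43  1.67 -0.5   0.71  0.45]
-1 0 0 0 0 0.001 -0.121; -1 0 0 0 0 0 -0.121; -1 0 0 0 0 0.001 -0.121; -1 0 0 0 0 0.001 -0.121; -1 0 0 0 0 0 -0.121; -1 0 0 0 0 0.001 -0.121; -1 0 0 0 0 0.001 -0.121; -1 0 0 0 0 0 -0.121; -1 0 0 0 0.001 0.001 -0.12; -1 0 0 0 0 0 -0.121; -1 0.001 0 0 0.001 0.001 -0.12; -1 0 0 0 0 0 -0.121; -1 0 0.001 0 0.001 0.001 -0.12
```

```bash
python3 -m inch '-1 0 0 0 0 0.001 -0.121; -1 0 0 0 0 0 -0.121; -1 0 0 0 0 0.001 -0.121; -1 0 0 0 0 0.001 -0.121; -1 0 0 0 0 0 -0.121; -1 0 0 0 0 0.001 -0.121; -1 0 0 0 0 0.001 -0.121; -1 0 0 0 0 0 -0.121; -1 0 0 0 0.001 0.001 -0.12; -1 0 0 0 0 0 -0.121; -1 0.001 0 0 0.001 0.001 -0.12; -1 0 0 0 0 0 -0.121; -1 0 0.001 0 0.001 0.001 -0.12;-1 0 0 0 0 0 0;-1 0 0 0 0 0 0;-1 0 0 0 0 0 0;-1 0 0 0 0 0 0;-1 0 0 0 0 0 0;-1 0 0 0 0 0 0;-1 0 0 0 0 0 0' 
python3 - <<'E'
from h import *
s=st();print(np.round(s['q'],2))
p,d,m=snap('scene');save('pics/scan3.png',p[110:250,150:330].repeat(4,0).repeat(4,1))
d=lambda a:down(np.radians(a)); p=np.array([.535,-.244,0])
plan([(p+[0,0,.147],d(82.7),0),(p+[0,0,.085],d(82.7),4),(p+[0,0,.065],d(82.7),5)],-1)
E
```

```text
clock: 21.0
tool_pos: [0.6235, -0.0623, 0.1474]
eef_rot: [0.015, 1.0, -0.0, 0.0]
contact_force: [-0.3, -0.7, -2.7]
opening: 0.608
finger_force: 20.0
t 21.0 p [ 0.6235 -0.0623  0.1474] R
 [[-1.    0.03  0.  ]
 [ 0.03  1.   -0.  ]
 [-0.   -0.   -1.  ]] F [-0.3 -0.7 -2.7] op 0.608
[ 0.03  0.82 -0.    1.65  0.01  0.67  1.56]
-1 0.014 -0.031 0 0 0 0.016; -1 0.013 -0.031 0 0 0 0.016; -1 0.013 -0.031 0 0 0 0.016; -1 0.012 -0.031 0 0 0 0.016; -1 0.012 -0.032 0 0 0 0.017; -1 0.011 -0.031 0 0 0 0.016; -1 0 0 0.016 0 0 0; -1 0 0 0.015 0 0 0; -1 0 0 0.016 0 0 0; -1 0 0 0.015 0 0 0; -1 0 0 0.004 0 0 0; -1 0 0 0.004 0 0 0; -1 0 0 0.004 0 0 0; -1 0 0 0.004 0 0 0; -1 0 0 0.004 0 0 0
```

View pics/scan3.png

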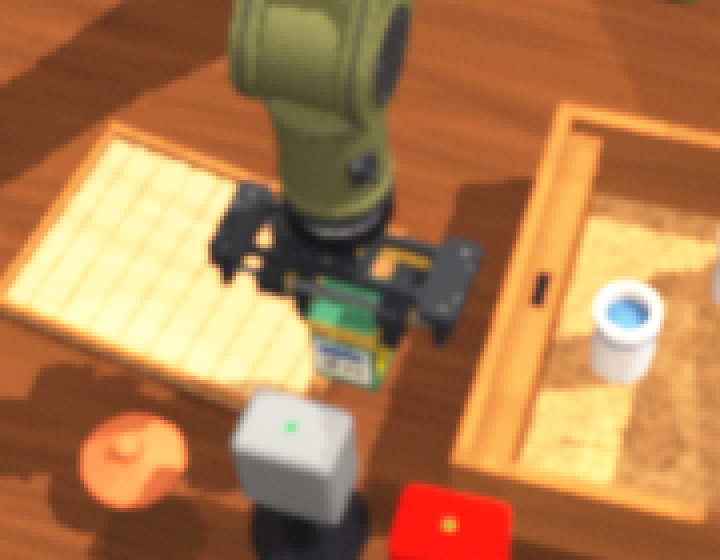

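```bash
python3 -m inch '-1 0.014 -0.031 0 0 0 0.016; -1 0.013 -0.031 0 0 0 0.016; -1 0.013 -0.031 0 0 0 0.016; -1 0.012 -0.031 0 0 0 0.016; -1 0.012 -0.032 0 0 0 0.017; -1 0.011 -0.031 0 0 0 0.016; -1 0 0 0.016 0 0 0; -1 0 0 0.015 0 0 0; -1 0 0 0.016 0 0 0; -1 0 0 0.015 0 0 0; -1 0 0 0.004 0 0 0; -1 0 0 0.004 0 0 0; -1 0 0 0.004 0 0 0; -1 0 0 0.004 0 0 0; -1 0 0 0.003 0 0 0;-1 0 0 0 0 0 0;-1 0 0 0 0 0 0'; python3 -m inch '-1 0 0 0.0015 0 0 0;-1 0 0 0 0 0 0'
```

```text
clock: 22.47
tool_pos: [0.5357, -0.2438, 0.0666]
eef_rot: [0.063, 0.998, -0.0, 0.0]
contact_force: [-0.8, -0.5, -3.0]
opening: 0.608
finger_force: 20.0
clock: 22.63
tool_pos: [0.5357, -0.2438, 0.065]
eef_rot: [0.063, 0.998, -0.0, 0.0]
contact_force: [-0.8, -0.1, -2.4]
opening: 0.612
finger_force: 20.0
```

```bash
python3 -m inch '-1 0 0 0.0015 0 0 0;-1 0 0 0 0 0 0' | grep -E 'pos|contact'; python3 -m inch '-1 0 0 0.001 0 0 0;-1 0 0 0 0 0 0'| grep -E 'pos|contact'
```

```text
tool_pos: [0.5358, -0.2439, 0.064]
contact_force: [-1.2, -0.6, 2.9]
tool_pos: [0.5358, -0.244, 0.0639]
contact_force: [-2.0, 1.0, 10.2]
```

```bash
python3 -m inch '-1 0 0 -0.001 0 0 0;0.5 0 0 0 0 0 0;0.5 0 0 0 0 0 0;0.5 0 0 0 0 0 0;0.5 0 0 0 0 0 0;0.5 0 0 -0.015 0 0 0;0.5 0 0 -0.03 0 0 0;0.5 0 0 -0.035 0 0 0;0.5 0 0 -0.035 0 0 0;0.5 0 0 -0.02 0 0 0;0.5 0 0 0 0 0 0'
cat >> h.py <<'E'
def blobs(n,Q,M,p,mn=20):
    k,L,S,C=cv2.connectedComponentsWithStats(M.astype(np.uint8))
    for i in range(1,k):
        if S[i,4]>=mn:
            q=Q[L==i]; c,s,a=cv2.minAreaRect(q[:,:2].astype(np.float32)); print(n,S[i,4],np.round(c,4),np.round(s,3),round(a,1),'z',np.round([q[:,2].min(),q[:,2].max()],3),np.median(p[L==i],0))
def cups():
    for n in('top','scene'):
        p,d,m=snap(n);Q=(cloud(d,m)-CH)@RC.as_matrix()
        blobs(n,Q,(abs(Q[...,0])<.155)&(abs(Q[...,1])<.094)&(Q[...,2]>.075)&(Q[...,2]<.1),p)
    return p
E
python3 - <<'E'
from h import *
save('pics/c1.png',cups()); s=st(); print(np.round(s['q'],2))
d=lambda a:down(np.radians(a))
plan([(chest(-.004,-.040,.20),d(2.15),0),(chest(-.004,-.040,.12),d(2.15),4)],0.5)
E
```

```text
clock: 23.88
tool_pos: [0.5383, -0.2449, 0.203]
eef_rot: [0.063, 0.998, -0.001, 0.004]
contact_force: [0.5, 0.1, -1.0]
opening: 0.747
finger_force: 0.0
top 59 [-0.0024 -0.0404] [0.047 0.049] 42.9 z [0.075 0.091] [253. 253. 250.]
top 66 [-0.0963  0.0423] [0.049 0.048] 42.1 z [0.075 0.09 ] [234.5 225.5 202. ]
scene 94 [-0.0953  0.0454] [0.053 0.05 ] 9.6 z [0.075 0.09 ] [236.  221.5 208.5]
scene 93 [-0.0025 -0.0401] [0.05  0.052] 79.9 z [0.075 0.088] [253. 250. 243.]
t 23.98 p [ 0.5358 -0.2438  0.1988] R
 [[-0.992  0.126  0.001]
 [ 0.126  0.992 -0.001]
 [-0.001 -0.    -1.   ]] F [ 0.6  0.1 -0.4] op 0.748
[ 0.36  0.7  -0.03  1.74  0.03  0.7   1.77]
0.5 0.006 0.031 0 0 0 0.117; 0.5 0.009 0.03 0 0 0 0.117; 0.5 0.013 0.029 0 0 0 0.117; 0.5 0.016 0.027 0 0 0 0.117; 0.5 0.019 0.025 0 0 0 0.117; 0.5 0.022 0.022 0 0 0 0.117; 0.5 0.024 0.02 0 0 0 0.117; 0.5 0.026 0.017 0 0 0 0.118; 0.5 0.028 0.013 0 0 0 0.117; 0.5 0.029 0.01 0 0 0 0.118; 0.5 0.031 0.007 -0.001 0.001 0 0.117; 0.5 0.031 0.003 0 0 0.001 0.118; 0.5 0 0 0.02 0 0 0; 0.5 0 0 0.02 0 0 0; 0.5 0 0 0.02 0 0 0; 0.5 0 0 0.02 0 0 0
```

```bash
python3 -m inch '0.5 0.006 0.031 0 0 0 0.117; 0.5 0.009 0.03 0 0 0 0.117; 0.5 0.013 0.029 0 0 0 0.117; 0.5 0.016 0.027 0 0 0 0.117; 0.5 0.019 0.025 0 0 0 0.117; 0.5 0.022 0.022 0 0 0 0.117; 0.5 0.024 0.02 0 0 0 0.117; 0.5 0.026 0.017 0 0 0 0.118; 0.5 0.028 0.013 0 0 0 0.117; 0.5 0.029 0.01 0 0 0 0.118; 0.5 0.031 0.007 0 0 0 0.117; 0.5 0.031 0.003 0 0 0 0.118; 0.5 0 0 0.02 0 0 0; 0.5 0 0 0.02 0 0 0; 0.5 0 0 0.02 0 0 0; 0.5 0 0 0 0 0 0'
python3 - <<'E'
from h import *
p,d,m=snap('wrist');Q=(cloud(d,m)-CH)@RC.as_matrix()
blobs('w',Q,(abs(Q[...,0])<.155)&(abs(Q[...,1])<.094)&(Q[...,2]>.077)&(Q[...,2]<.1),p,100)
D=down(YC);plan([(chest(-.003,-.040,.10),D,3),(chest(-.003,-.040,.055),D,4)],0.5)
E
```

```text
clock: 25.32
tool_pos: [0.5105, 0.1308, 0.1339]
eef_rot: [0.693, 0.72, -0.004, -0.002]
contact_force: [0.2, -0.2, -0.6]
opening: 0.747
finger_force: 0.0
w 2396 [-0.0973  0.0455] [0.051 0.051] 82.6 z [0.077 0.086] [238. 230. 217.]
w 1719 [-0.0045 -0.0398] [0.051 0.051] 21.5 z [0.077 0.085] [255. 255. 255.]
0.5 0 0.001 0.012 -0.002 0.001 0; 0.5 0 0.001 0.012 -0.002 0.001 0; 0.5 0 0.001 0.012 -0.003 0 0; 0.5 0 0 0.011 0 0 0; 0.5 0 0 0.011 0 0 0; 0.5 0 0 0.011 0 0 0; 0.5 0 0 0.012 0 0 0
```

```bash
python3 -m inch '0.5 0 0.001 0.012 -0.002 0.001 0; 0.5 0 0.001 0.012 -0.002 0.001 0; 0.5 0 0.001 0.012 -0.003 0 0; 0.5 0 0 0.011 0 0 0; 0.5 0 0 0.011 0 0 0; 0.5 0 0 0.011 0 0 0; 0.5 0 0 0.012 0 0 0;0.5 0 0 0 0 0 0;-1 0 0 0 0 0 0;-1 0 0 0 0 0 0;-1 0 0 0 0 0 0;-1 0 0 0 0 0 0;-1 0 0 0 0 0 0;-1 0 0 0 0 0 0' 14
python3 - <<'E'
from h import *
s=get_state();p=np.array(s['tool_pos']);T=R.from_quat(s['eef_rot'])
D=down(np.radians(-7.3));t=np.array([.5248,-.3283,0])
plan([(p+[0,0,.14],T,5),(t+[0,0,.195],D,0),(t+[0,0,.09],D,5),(t+[0,0,.06],D,5)],-1)
E
```

```text
clock: 26.53
tool_pos: [0.5177, 0.1313, 0.0577]
eef_rot: [0.694, 0.72, 0.004, 0.002]
contact_force: [-0.4, -0.2, -0.0]
opening: 0.584
finger_force: 14.0
-1 0 0 -0.028 0 0 0; -1 0 0 -0.028 0 0 0; -1 0 0 -0.028 0 0 0; -1 0 0.001 -0.028 0 0 0; -1 0 0 -0.028 0 0 0; -1 -0.038 -0.001 0 0.001 0 0.014; -1 -0.038 0 0 0.001 0 0.014; -1 -0.038 0 0 0.001 0 0.014; -1 -0.038 0.001 0 0.001 0 0.014; -1 -0.038 0.001 0 0 0 0.014; -1 -0.038 0.002 0 0.001 0 0.014; -1 -0.038 0.002 0 0 0 0.013; -1 -0.039 0.003 0 0.001 -0.001 0.014; -1 -0.038 0.004 0 0 0 0.013; -1 -0.038 0.004 0.001 0.001 0 0.014; -1 -0.039 0.004 0 0 -0.001 0.013; -1 -0.038 0.005 0.001 0.001 0 0.014; -1 0 0 0.021 0 0 0; -1 0 0 0.021 0 0 0; -1 0 0 0.021 0 0 0 

-1 0 0 0.021 0 0 0; -1 0 0 0.021 0 0 0; -1 0 0 0.006 0 0 0; -1 0 0 0.006 0 0 0; -1 0 0 0.006 0 0 0; -1 0 0 0.006 0 0 0; -1 0 0 0.006 0 0 0
```

```bash
python3 -m inch '-1 0 0 -0.028 0 0 0; -1 0 0 -0.028 0 0 0; -1 0 0 -0.028 0 0 0; -1 0 0.001 -0.028 0 0 0; -1 0 0 -0.028 0 0 0; -1 -0.038 -0.001 0 0.001 0 0.014; -1 -0.038 0 0 0.001 0 0.014; -1 -0.038 0 0 0.001 0 0.014; -1 -0.038 0.001 0 0.001 0 0.014; -1 -0.038 0.001 0 0 0 0.014; -1 -0.038 0.002 0 0.001 0 0.014; -1 -0.038 0.002 0 0 0 0.013; -1 -0.039 0.003 0 0.001 -0.001 0.014; -1 -0.038 0.004 0 0 0 0.013; -1 -0.038 0.004 0.001 0.001 0 0.014; -1 -0.039 0.004 0 0 -0.001 0.013; -1 -0.038 0.005 0.001 0.001 0 0.014; -1 0 0 0.021 0 0 0; -1 0 0 0.021 0 0 0; -1 0 0 0 0 0 0'
python3 - <<'E'
from h import *
D=down(np.radians(-7.3));t=np.array([.5248,-.3283,0])
plan([(t+[0,0,.09],D,3),(t+[0,0,.06],D,5)],-1)
E
```

```text
clock: 28.2
tool_pos: [0.5219, -0.327, 0.149]
eef_rot: [0.751, 0.66, -0.001, -0.004]
contact_force: [-0.0, 1.4, -2.0]
opening: 0.58
finger_force: 14.0
-1 0 0.001 0.02 -0.003 -0.001 -0.001; -1 -0.001 0.001 0.019 -0.002 -0.001 0; -1 0 0.001 0.02 -0.003 -0.002 -0.001; -1 0 0 0.006 0 0 0; -1 0 0 0.006 0 0 0; -1 0 0 0.006 0 0 0; -1 0 0 0.006 0 0 0; -1 0 0 0.006 0 0 0
```

```bash
python3 -m inch '-1 0 0.001 0.02 -0.003 -0.001 -0.001; -1 -0.001 0.001 0.019 -0.002 -0.001 0; -1 0 0.001 0.02 -0.003 -0.002 -0.001; -1 0 0 0.006 0 0 0; -1 0 0 0.006 0 0 0; -1 0 0 0.006 0 0 0; -1 0 0 0.006 0 0 0; -1 0 0 0.005 0 0 0;-1 0 0 0 0 0 0;-1 0 0 0 0 0 0'| grep -E 'pos|rot|contact'; python3 -m inch '-1 0 0 0.0015 0 0 0;-1 0 0 0.001 0 0 0;-1 0 0 0 0 0 0'| grep -E 'pos|rot|contact'
```

```text
tool_pos: [0.5274, -0.3297, 0.0647]
eef_rot: [0.75, 0.661, 0.001, 0.004]
contact_force: [-0.3, 0.6, -0.4]
tool_pos: [0.5274, -0.3297, 0.0621]
eef_rot: [0.75, 0.661, 0.001, 0.004]
contact_force: [0.7, -0.7, -1.7]
```

```bash
python3 -m inch '-1 0 0 0.0015 0 0 0;-1 0 0 0.0015 0 0 0;-1 0 0 0 0 0 0'| grep -E 'pos|contact'; python3 -m inch '-1 0 0 0.001 0 0 0;-1 0 0 0.0005 0 0 0;-1 0 0 0 0 0 0'| grep -E 'pos|contact'
```

```text
tool_pos: [0.5273, -0.3296, 0.0588]
contact_force: [-0.5, 1.4, -0.8]
tool_pos: [0.5274, -0.3299, 0.0577]
contact_force: [-0.3, 0.6, 1.3]
```

Touching; release, rise and go for the second cup.

```bash
python3 -m inch '-1 0 0 0.0005 0 0 0;-0.05 0 0 0 0 0 0;0.2 0 0 0 0 0 0;0.4 0 0 0 0 0 0;0.5 0 0 0 0 0 0;0.5 0 0 -0.015 0 0 0;0.5 0 0 -0.03 0 0 0;0.5 0 0 -0.035 0 0 0;0.5 0 0 -0.035 0 0 0;0.5 0 0 -0.02 0 0 0;0.5 0 0 0 0 0 0'
python3 - <<'E'
from h import *
cups(); s=st(); print(np.round(s['q'],2))
D=down(YC)
plan([(chest(-.0965,.0445,.195),D,0),(chest(-.0965,.0445,.12),D,4)],0.5)
E
```

```text
clock: 30.7
tool_pos: [0.5289, -0.3312, 0.1969]
eef_rot: [0.75, 0.661, 0.002, 0.008]
contact_force: [0.4, -1.0, 0.6]
opening: 0.751
finger_force: 0.0
top 62 [-0.0962  0.0423] [0.048 0.048] 88.7 z [0.077 0.09 ] [232.5 224.5 205.5]
scene 98 [-0.0958  0.045 ] [0.053 0.05 ] 11.4 z [0.075 0.091] [235.5 220.  207.5]
t 30.8 p [ 0.527  -0.329   0.1924] R
 [[ 0.125  0.992  0.008]
 [ 0.992 -0.125 -0.005]
 [-0.004  0.008 -1.   ]] F [-0.3  0.2 -1.7] op 0.75
[ 0.25  0.79  0.43  1.66 -0.44  0.78  0.76]
0.5 0.037 -0.013 0 0.001 0 -0.012; 0.5 0.038 -0.012 0 0.001 0 -0.012; 0.5 0.038 -0.012 0 0 0 -0.012; 0.5 0.038 -0.011 -0.001 0.001 0 -0.012; 0.5 0.038 -0.011 0 0 0 -0.011; 0.5 0.038 -0.01 -0.001 0.001 0 -0.012; 0.5 0.038 -0.01 0 0 0.001 -0.011; 0.5 0.038 -0.009 0 0.001 0 -0.012; 0.5 0.038 -0.009 -0.001 0 0.001 -0.011; 0.5 0.038 -0.008 0 0.001 0 -0.012; 0.5 0.039 -0.008 0 0 0.001 -0.011; 0.5 0.039 -0.008 -0.001 0.001 0 -0.012; 0.5 0.038 -0.007 0 0 0.001 -0.011; 0.5 0.039 -0.007 -0.001 0.001 0 -0.012; 0.5 0 0 0.019 0 0 0; 0.5 0 0 0.019 0 0 0; 0.5 0 0 0.019 0 0 0; 0.5 0 0 0.018 0 0 0
```

```bash
python3 -m inch '0.5 0.037 -0.013 0 0.001 0 -0.012; 0.5 0.038 -0.012 0 0.001 0 -0.012; 0.5 0.038 -0.012 0 0 0 -0.012; 0.5 0.038 -0.011 -0.001 0.001 0 -0.012; 0.5 0.038 -0.011 0 0 0 -0.011; 0.5 0.038 -0.01 -0.001 0.001 0 -0.012; 0.5 0.038 -0.01 0 0 0.001 -0.011; 0.5 0.038 -0.009 0 0.001 0 -0.012; 0.5 0.038 -0.009 -0.001 0 0.001 -0.011; 0.5 0.038 -0.008 0 0.001 0 -0.012; 0.5 0.039 -0.008 0 0 0.001 -0.011; 0.5 0.039 -0.008 -0.001 0.001 0 -0.012; 0.5 0.038 -0.007 0 0 0.001 -0.011; 0.5 0.039 -0.007 -0.001 0.001 0 -0.012; 0.5 0 0 0.019 0 0 0; 0.5 0 0 0.019 0 0 0; 0.5 0 0 0.019 0 0 0; 0.5 0 0 0 0 0 0;0.5 0 0 0 0 0 0'
python3 - <<'E'
from h import *
st()
D=down(YC);plan([(chest(-.0965,.0448,.10),D,3),(chest(-.0965,.0448,.06),D,4)],0.5)
E
```

```text
clock: 32.38
tool_pos: [0.4168, 0.2108, 0.1368]
eef_rot: [0.694, 0.72, -0.003, -0.001]
contact_force: [0.7, -0.3, -1.1]
opening: 0.75
finger_force: 0.0
t 32.38 p [0.4168 0.2108 0.1368] R
 [[-0.037  0.999 -0.006]
 [ 0.999  0.037 -0.002]
 [-0.002 -0.006 -1.   ]] F [ 0.7 -0.3 -1.1] op 0.75
0.5 0 0.001 0.012 -0.002 0.001 0; 0.5 0 0 0.012 -0.002 0.001 0; 0.5 0.001 0.001 0.013 -0.002 0 -0.001; 0.5 0 0 0.01 0 0 0; 0.5 0 0 0.01 0 0 0; 0.5 0 0 0.01 0 0 0; 0.5 0 0 0.01 0 0 0
```

```bash
python3 -m inch '0.5 0 0.001 0.012 -0.002 0.001 0; 0.5 0 0 0.012 -0.002 0.001 0; 0.5 0.001 0.001 0.013 -0.002 0 -0.001; 0.5 0 0 0.01 0 0 0; 0.5 0 0 0.01 0 0 0; 0.5 0 0 0.01 0 0 0; 0.5 0 0 0.01 0 0 0;0.5 0 0 0 0 0 0;-1 0 0 0 0 0 0;-1 0 0 0 0 0 0;-1 0 0 0 0 0 0;-1 0 0 0 0 0 0;-1 0 0 0 0 0 0;-1 0 0 0 0 0 0' 14
python3 - <<'E'
from h import *
s=get_state();p=np.array(s['tool_pos']);T=R.from_quat(s['eef_rot'])
D=down(np.radians(-7.3));t=np.array([.5458,-.1590,0])
plan([(p+[0,0,.14],T,5),(t+[0,0,.195],D,0),(t+[0,0,.14],D,3)],-1)
E
```

```text
clock: 33.55
tool_pos: [0.42, 0.2128, 0.0617]
eef_rot: [0.693, 0.72, 0.002, 0.001]
contact_force: [-2.7, -0.8, 6.6]
opening: 0.58
finger_force: 13.9
-1 0 0 -0.028 0 0 0; -1 0 0 -0.028 0 0 0; -1 0 0 -0.028 0 0 0; -1 0 0 -0.028 0 0 0; -1 0 0.001 -0.028 0 0 0; -1 -0.038 0.011 0.001 0 0 0.017; -1 -0.037 0.012 0.001 0 0 0.017; -1 -0.037 0.012 0.001 0.001 0 0.016; -1 -0.037 0.013 0 0 0 0.017; -1 -0.037 0.014 0.001 0.001 0 0.016; -1 -0.037 0.014 0 0 -0.001 0.017; -1 -0.036 0.015 0.001 0.001 0 0.016; -1 -0.036 0.015 0 0 -0.001 0.017; -1 -0.036 0.016 0.001 0.001 0 0.016; -1 -0.035 0.017 0 0 -0.001 0.017; -1 0 0 0.018 0 0 0; -1 0 0 0.019 0 0 0; -1 0 0 0.018 0 0 0
```

```bash
python3 -m inch '-1 0 0 -0.028 0 0 0; -1 0 0 -0.028 0 0 0; -1 0 0 -0.028 0 0 0; -1 0 0 -0.028 0 0 0; -1 0 0.001 -0.028 0 0 0; -1 -0.038 0.011 0.001 0 0 0.017; -1 -0.037 0.012 0.001 0 0 0.017; -1 -0.037 0.012 0.001 0.001 0 0.016; -1 -0.037 0.013 0 0 0 0.017; -1 -0.037 0.014 0.001 0.001 0 0.016; -1 -0.037 0.014 0 0 -0.001 0.017; -1 -0.036 0.015 0.001 0.001 0 0.016; -1 -0.036 0.015 0 0 -0.001 0.017; -1 -0.036 0.016 0.001 0.001 0 0.016; -1 -0.035 0.017 0 0 -0.001 0.017; -1 0 0 0.018 0 0 0; -1 0 0 0.019 0 0 0; -1 0 0 0 0 0 0; -1 0 0 0 0 0 0'
python3 - <<'E'
from h import *
# check the tray before placing
C=np.array([.535,-.244,0]);RT=R.from_euler('z',np.radians(-7.3))
for n in('top','scene'):
    p,d,m=snap(n);Q=(cloud(d,m)-C)@RT.as_matrix()
    blobs(n,Q,(abs(Q[...,0])<.12)&(abs(Q[...,1])<.16)&(Q[...,2]>.07)&(Q[...,2]<.1),p,30)
save('pics/tray2.png',p)
D=down(np.radians(-7.3));t=np.array([.5458,-.1590,0])
plan([(t+[0,0,.09],D,3),(t+[0,0,.066],D,5)],-1)
E
```

```text
clock: 35.13
tool_pos: [0.5455, -0.1584, 0.1573]
eef_rot: [0.751, 0.661, -0.001, -0.001]
contact_force: [0.2, 0.1, -1.5]
opening: 0.577
finger_force: 14.0
top 119 [ 0.0033 -0.0876] [0.049 0.05 ] 4.5 z [0.07  0.091] [252. 252. 248.]
scene 115 [ 0.0034 -0.0837] [0.05 0.05] 82.3 z [0.07  0.091] [251. 247. 242.]
scene 90 [0.0184 0.003 ] [0.057 0.019] 85.7 z [0.07  0.094] [142.5 134.   72. ]
-1 0 0 0.023 0 0 0; -1 0 0 0.023 0.001 0 0; -1 0 -0.001 0.023 0 0.001 0; -1 0 0 0.005 0 0 0; -1 0 0 0.005 0 0 0; -1 0 0 0.005 0 0 0; -1 0 0 0.004 0 0 0; -1 0 0 0.005 0 0 0
```

```bash
python3 -m inch '-1 0 0 0.023 0 0 0; -1 0 0 0.023 0.001 0 0; -1 0 -0.001 0.023 0 0.001 0; -1 0 0 0.005 0 0 0; -1 0 0 0.005 0 0 0; -1 0 0 0.005 0 0 0; -1 0 0 0.004 0 0 0; -1 0 0 0.004 0 0 0;-1 0 0 0 0 0 0;-1 0 0 0 0 0 0'| grep -E 'pos|rot|contact'; python3 -m inch '-1 0 0 0.0015 0 0 0;-1 0 0 0.001 0 0 0;-1 0 0 0 0 0 0'| grep -E 'pos|contact'; python3 -m inch '-1 0 0 0.001 0 0 0;-1 0 0 0 0 0 0'| grep -E 'pos|contact'
```

```text
tool_pos: [0.5454, -0.1588, 0.0662]
eef_rot: [0.751, 0.66, -0.0, -0.0]
contact_force: [-0.2, -0.8, -1.8]
tool_pos: [0.5452, -0.1587, 0.0634]
contact_force: [0.8, 0.2, -1.2]
tool_pos: [0.5452, -0.1588, 0.0623]
contact_force: [-0.3, -0.2, -1.6]
```

```bash
python3 -m inch '-1 0 0 0.001 0 0 0;-1 0 0 0 0 0 0;-1 0 0 0 0 0 0'| grep -E 'pos|contact'; python3 -m inch '-1 0 0 0.0005 0 0 0;-1 0 0 0 0 0 0;-1 0 0 0 0 0 0'| grep -E 'pos|contact'
```

```text
tool_pos: [0.5451, -0.159, 0.0619]
contact_force: [-2.0, -0.2, 4.0]
tool_pos: [0.5451, -0.159, 0.0618]
contact_force: [-2.2, 0.3, 9.1]
```

```bash
python3 -m inch '-1 0 0 -0.0005 0 0 0;-0.05 0 0 0 0 0 0;0.2 0 0 0 0 0 0;0.4 0 0 0 0 0 0;0.5 0 0 0 0 0 0;0.5 0 0 -0.015 0 0 0;0.5 0 0 -0.03 0 0 0;0.5 0 0 -0.035 0 0 0;0.5 0 0 -0.035 0 0 0;0.5 0 0 -0.02 0 0 0;0.5 0 0 0 0 0 0' | grep -E 'pos|open'
python3 - <<'E'
from h import *
s=get_state();p=np.array(s['tool_pos'])
V=RC*down(0); L0,T=lidpose(2.05,np.pi/4,off=.03)
plan([(p+[0,0.05,.12],V,0),(np.array([.51,.10,.43]),V,0),(np.array([.51,.44,.43]),T,0),(L0+T.apply([0,0,-.07]),T,0),(L0,T,3)],-1)
E
```

```text
tool_pos: [0.5479, -0.1601, 0.2006]
opening: 0.75
-1 0.012 -0.001 -0.03 0.002 0 -0.041; -1 0.013 -0.001 -0.03 0.002 0.001 -0.041; -1 0.012 -0.001 -0.03 0.002 0 -0.042; -1 0.013 0 -0.03 0.001 0.001 -0.041; -1 0.035 -0.005 -0.018 0 0 0; -1 0.035 -0.005 -0.018 0 0 0; -1 0.035 -0.005 -0.018 0 0 0; -1 0.035 -0.005 -0.018 0 0 0; -1 0.036 -0.005 -0.019 0 0 0; -1 0.035 -0.005 -0.018 0 0 0; -1 0.038 0.001 0 0 -0.087 0; -1 0.038 0.001 -0.003 0 -0.087 0; -1 0.037 0.002 -0.007 0 -0.087 0; -1 0.036 0.001 -0.01 0 -0.087 0; -1 0.035 0.002 -0.013 0 -0.087 0; -1 0.034 0.001 -0.016 0 -0.088 0; -1 0.033 0.002 -0.019 0 -0.087 0; -1 0.031 0.001 -0.021 0 -0.088 0; -1 0.029 0.002 -0.025 0 -0.087 -0.001; -1 0.031 -0.001 0.019 0 0 0 

-1 0.031 -0.001 0.019 0 0 0; -1 0.032 -0.002 0.019 0 0 0; -1 0 0 0.023 0 0 0; -1 0 0 0.024 0 0 0; -1 0 0 0.023 0 0 0
```

```bash
python3 -m inch '-1 0.012 -0.001 -0.03 0.002 0 -0.041; -1 0.013 -0.001 -0.03 0.002 0.001 -0.041; -1 0.012 -0.001 -0.03 0.002 0 -0.042; -1 0.013 0 -0.03 0.001 0.001 -0.041; -1 0.035 -0.005 -0.018 0 0 0; -1 0.035 -0.005 -0.018 0 0 0; -1 0.035 -0.005 -0.018 0 0 0; -1 0.035 -0.005 -0.018 0 0 0; -1 0.036 -0.005 -0.019 0 0 0; -1 0.035 -0.005 -0.018 0 0 0; -1 0.038 0.001 0 0 -0.087 0; -1 0.038 0.001 -0.003 0 -0.087 0; -1 0.037 0.002 -0.007 0 -0.087 0; -1 0.036 0.001 -0.01 0 -0.087 0; -1 0.035 0.002 -0.013 0 -0.087 0; -1 0.034 0.001 -0.016 0 -0.088 0; -1 0.033 0.002 -0.019 0 -0.087 0; -1 0.031 0.001 -0.021 0 -0.088 0; -1 0.029 0.002 -0.025 0 -0.087 -0.001; -1 0 0 0 0 0 0' | grep -E 'pos|contact'
python3 - <<'E'
from h import *
s=st();print(np.round(s['q'],2))
p,d,m=snap('scene');save('pics/end1.png',p)
L0,T=lidpose(2.05,np.pi/4,off=.03)
plan([(L0+T.apply([0,0,-.07]),T,0),(L0,T,3)],-1)
E
```

```text
tool_pos: [0.5074, 0.4407, 0.4103]
contact_force: [-1.8, 2.2, -5.6]
t 39.57 p [0.5074 0.4407 0.4103] R
 [[-0.052  0.998  0.028]
 [ 0.712  0.057 -0.7  ]
 [-0.701 -0.016 -0.713]] F [-1.8  2.2 -5.6] op 0.007
[-1.15  1.12  0.9   0.58 -0.11  2.07 -0.44]
-1 0.028 0 0.015 -0.001 -0.004 0.005; -1 0.029 0 0.014 0 -0.004 0.006; -1 0.028 -0.001 0.015 -0.001 -0.004 0.005; -1 0 0 0.023 0 0 0; -1 0 0 0.023 0 0 0; -1 0 0 0.024 0 0 0
```

View pics/end1.png

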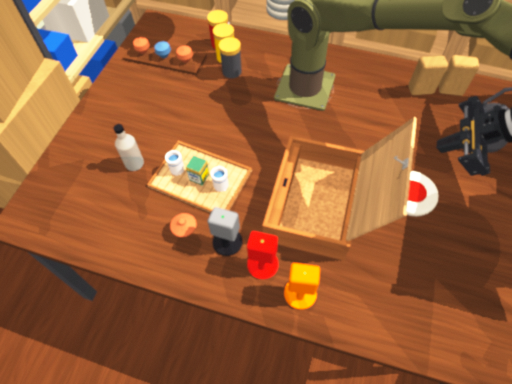

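```bash
python3 - <<'E'
from h import *
A=np.radians(40)
L0,T=lidpose(2.05,A,off=.03)
e=plan([(L0+T.apply([0,0,-.06]),T,4),(L0,T,3)],-1)
E
```

```text
-1 0.02 0 0.014 -0.001 0.019 0.004; -1 0.019 0 0.014 0 0.019 0.004; -1 0.019 -0.001 0.014 -0.001 0.019 0.004; -1 0.019 0 0.014 0 0.018 0.004; -1 0 0 0.02 0 0 0; -1 0 0 0.02 0 0 0; -1 0 0 0.02 0 0 0
```

```bash
python3 -m inch '-1 0.02 0 0.014 -0.001 0.019 0.004; -1 0.019 0 0.014 0 0.019 0.004; -1 0.019 -0.001 0.014 -0.001 0.019 0.004; -1 0.019 0 0.014 0 0.018 0.004; -1 0 0 0.02 0 0 0; -1 0 0 0.02 0 0 0; -1 0 0 0.02 0 0 0;-1 0 0 0 0 0 0;-1 0 0 0 0 0 0'
python3 - <<'E'
from h import *
s=st();print(np.round(s['q'],2))
A=np.radians(40);w=[]
print(lidpose(2.05,A,off=.03)[0])
w.append((*lidpose(2.05,A),4))
for th in np.arange(2.0,0.05,-.05): 
    p,T=lidpose(th,th/2.05*A,off=0); w.append((p,T,1))
plan(w,-1,dec=4)
E
```

```text
clock: 40.37
tool_pos: [0.5082, 0.4098, 0.2879]
eef_rot: [0.659, 0.673, -0.233, 0.243]
contact_force: [-0.1, -0.6, 0.7]
opening: 0.006
finger_force: 0.0
t 40.37 p [0.5082 0.4098 0.2879] R
 [[-0.015  1.     0.02 ]
 [ 0.774  0.024 -0.633]
 [-0.634  0.006 -0.774]] F [-0.1 -0.6  0.7] op 0.006
[-1.21  1.11  0.87  1.   -0.18  1.66 -0.52]
[0.50720253 0.4156902  0.27490354]
-1 -0.0041 -0.0001 0.0031 -0.001 -0.003 -0.004; -1 -0.0042 -0.0001 0.0031 -0.001 -0.003 -0.003; -1 -0.0041 -0.0002 0.0031 -0.001 -0.003 -0.004; -1 -0.0041 -0.0002 0.0032 -0.001 -0.003 -0.003; -1 -0.0101 0 0.002 0 0.017 0; -1 -0.0101 0 0.0024 0 0.017 0; -1 -0.01 0 0.0027 0 0.017 0; -1 -0.0098 0 0.003 0 0.017 0; -1 -0.0098 0 0.0033 0 0.017 0; -1 -0.0097 0 0.0037 0 0.017 0; -1 -0.0096 0 0.004 0 0.017 0; -1 -0.0094 0 0.0043 0 0.017 0; -1 -0.0093 0 0.0046 0 0.017 0; -1 -0.0091 0 0.0049 0 0.017 0; -1 -0.009 0 0.0052 0 0.017 0; -1 -0.0088 0 0.0056 0 0.017 0; -1 -0.0086 0.0001 0.0058 0 0.017 0; -1 -0.0084 0 0.0061 0 0.017 0; -1 -0.0082 0 0.0064 0 0.018 0; -1 -0.008 0 0.0066 0 0.017 0 

-1 -0.0077 0 0.0069 0 0.017 0; -1 -0.0076 0 0.0072 0 0.017 0; -1 -0.0073 0 0.0074 0 0.017 0; -1 -0.007 0 0.0077 0 0.017 0; -1 -0.0068 0 0.0079 0 0.017 0; -1 -0.0065 0 0.0081 0 0.017 0; -1 -0.0062 0 0.0084 0 0.017 0; -1 -0.0059 0 0.0085 0 0.017 0; -1 -0.0057 0 0.0087 0 0.017 0; -1 -0.0053 0 0.009 0 0.017 0; -1 -0.0051 0 0.0091 0 0.017 0; -1 -0.0047 0 0.0092 0 0.017 0; -1 -0.0044 0 0.0095 0 0.017 0; -1 -0.0041 0 0.0095 0 0.017 0; -1 -0.0037 0 0.0097 0 0.017 0; -1 -0.0035 0 0.0098 0 0.017 0; -1 -0.003 0 0.01 0 0.017 0; -1 -0.0028 0 0.01 0 0.017 0; -1 -0.0024 0 0.0101 0 0.017 0; -1 -0.002 0 0.0102 0 0.017 0 

-1 -0.0017 0 0.0102 0 0.017 0; -1 -0.0014 0 0.0103 0 0.017 0; -1 -0.0009 0 0.0103 0 0.017 0
```

```bash
python3 -m inch '-1 -0.0041 -0.0001 0.0031 -0.001 -0.003 -0.004; -1 -0.0042 -0.0001 0.0031 -0.001 -0.003 -0.003; -1 -0.0041 -0.0002 0.0031 -0.001 -0.003 -0.004; -1 -0.0041 -0.0002 0.0032 -0.001 -0.003 -0.003; -1 -0.0101 0 0.002 0 0.017 0; -1 -0.0101 0 0.0024 0 0.017 0; -1 -0.01 0 0.0027 0 0.017 0; -1 -0.0098 0 0.003 0 0.017 0; -1 -0.0098 0 0.0033 0 0.017 0; -1 -0.0097 0 0.0037 0 0.017 0; -1 0 0 0 0 0 0'
python3 - <<'E'
from h import *
s=st();print(np.round(s['q'],2), lidpose(1.75,1.75/2.05*np.radians(40))[0])
lidang('scene')
E
```

```text
clock: 41.28
tool_pos: [0.5111, 0.3305, 0.3126]
eef_rot: [0.664, 0.688, -0.203, 0.212]
contact_force: [-0.5, 1.2, -0.6]
opening: 0.004
finger_force: 0.9
t 41.28 p [0.5111 0.3305 0.3126] R
 [[-0.029  0.999  0.022]
 [ 0.827  0.036 -0.56 ]
 [-0.561  0.003 -0.828]] F [-0.5  1.2 -0.6] op 0.004
[-1.2   0.96  0.88  1.27 -0.15  1.44 -0.42] [0.51035622 0.33168629 0.31141795]
[(-0.13, 0.105), (-0.09, 0.088), (0.11, 0.139), (0.15, 0.341), (0.19, 0.404)]
[(-0.13, 0.105), (-0.09, 0.086), (0.11, 0.145), (0.15, 0.341), (0.19, 0.402), (0.23, 0.38)]
```

```bash
python3 -m inch '-1 -0.0096 0 0.004 0 0.017 0; -1 -0.0094 0 0.0043 0 0.017 0; -1 -0.0093 0 0.0046 0 0.017 0; -1 -0.0091 0 0.0049 0 0.017 0; -1 -0.009 0 0.0052 0 0.017 0; -1 -0.0088 0 0.0056 0 0.017 0; -1 -0.0086 0.0001 0.0058 0 0.017 0; -1 -0.0084 0 0.0061 0 0.017 0; -1 -0.0082 0 0.0064 0 0.018 0; -1 -0.008 0 0.0066 0 0.017 0; -1 -0.0077 0 0.0069 0 0.017 0; -1 -0.0076 0 0.0072 0 0.017 0; -1 -0.0073 0 0.0074 0 0.017 0; -1 -0.007 0 0.0077 0 0.017 0; -1 -0.0068 0 0.0079 0 0.017 0; -1 -0.0065 0 0.0081 0 0.017 0' | grep -E 'pos|contact'
python3 - <<'E'
from h import *
s=st();print(np.round(s['q'],2), lidpose(.95,.95/2.05*np.radians(40))[0])
A=np.radians(40);w=[]
for th in np.arange(.95,0.05,-.05): 
    p,T=lidpose(th,th/2.05*A); w.append((p,T,1))
w.append((*lidpose(.03,0),1))
plan(w,-1,dec=4)
E
```

```text
tool_pos: [0.5175, 0.1749, 0.2822]
contact_force: [-0.8, 3.0, -0.2]
t 42.67 p [0.5175 0.1749 0.2822] R
 [[-0.039  0.999  0.014]
 [ 0.948  0.042 -0.316]
 [-0.317  0.001 -0.949]] F [-0.8  3.  -0.2] op 0.008
[-0.99  0.74  0.79  1.71 -0.23  0.97 -0.15] [0.51632982 0.17256949 0.28299518]
-1 -0.0024 -0.0012 0 0.003 -0.001 0.004; -1 -0.0062 0 0.0083 0 0.017 0; -1 -0.006 0 0.0086 0 0.017 0; -1 -0.0056 0 0.0087 0 0.017 0; -1 -0.0053 0 0.0089 0 0.017 0; -1 -0.0051 0 0.0091 0 0.017 0; -1 -0.0047 0 0.0093 0 0.017 0; -1 -0.0044 0 0.0094 0 0.017 0; -1 -0.0041 0 0.0096 0 0.017 0; -1 -0.0038 0 0.0097 0 0.017 0; -1 -0.0034 0 0.0098 0 0.017 0; -1 -0.0031 0 0.0099 0 0.017 0; -1 -0.0027 0 0.01 0 0.017 0; -1 -0.0024 0 0.0101 0 0.017 0; -1 -0.0021 0 0.0102 0 0.017 0; -1 -0.0017 0 0.0102 0 0.017 0; -1 -0.0013 0 0.0103 0 0.017 0; -1 -0.001 0 0.0103 0 0.017 0; -1 -0.0008 0 0.0144 0 0.034 0
```

```bash
python3 -m inch '-1 -0.0062 0 0.0083 0 0.017 0; -1 -0.006 0 0.0086 0 0.017 0; -1 -0.0056 0 0.0087 0 0.017 0; -1 -0.0053 0 0.0089 0 0.017 0; -1 -0.0051 0 0.0091 0 0.017 0; -1 -0.0047 0 0.0093 0 0.017 0; -1 -0.0044 0 0.0094 0 0.017 0; -1 -0.0041 0 0.0096 0 0.017 0; -1 -0.0038 0 0.0097 0 0.017 0; -1 -0.0034 0 0.0098 0 0.017 0; -1 -0.0031 0 0.0099 0 0.017 0; -1 -0.0027 0 0.01 0 0.017 0; -1 -0.0024 0 0.0101 0 0.017 0; -1 -0.0021 0 0.0102 0 0.017 0; -1 -0.0017 0 0.0102 0 0.017 0; -1 -0.0013 0 0.0103 0 0.017 0; -1 -0.001 0 0.0103 0 0.017 0; -1 0 0 0 0 0 0' | grep -E 'pos|contact'
python3 - <<'E'
from h import *
st();plan([(*lidpose(.0,0),3)],-1,dec=4);print(lidpose(-.031,0)[0])
E
```

```text
tool_pos: [0.5209, 0.0827, 0.1362]
contact_force: [-0.4, 0.6, 2.8]
t 44.17 p [0.5209 0.0827 0.1362] R
 [[-0.039  0.999  0.001]
 [ 0.999  0.039 -0.034]
 [-0.034 -0.001 -0.999]] F [-0.4  0.6  2.8] op 0.004
-1 -0.0004 -0.0004 0.0064 0 0.011 0.001; -1 -0.0005 -0.0004 0.0064 0 0.012 0; -1 -0.0005 -0.0004 0.0064 -0.001 0.011 0.001 

[0.51977312 0.08085122 0.11104882]
```

```bash
python3 -m inch '-1 0 0 0.006 0 0.011 0; -1 0 0 0.006 0 0.012 0; -1 0 0 0.006 0 0.011 0;-1 0 0 0.002 0 0 0;-1 0 0 0 0 0 0' | grep -E 'pos|contact'
python3 -m inch '-1 0 0 0.002 0 0 0;-1 0 0 0.001 0 0 0;-1 0 0 0.001 0 0 0;-1 0 0 0.001 0 0 0;-1 0 0 0 0 0 0' | grep -E 'pos|contact'
```

```text
tool_pos: [0.5215, 0.0824, 0.1171]
contact_force: [0.4, -2.5, 1.7]
tool_pos: [0.5214, 0.0828, 0.1124]
contact_force: [1.8, -1.3, 2.7]
```

```bash
python3 -m inch '-1 0 0 0.001 0 0 0;-1 0 0 0.0005 0 0 0;-1 0 0 0 0 0 0;-1 0 0 0 0 0 0' | grep -E 'pos|contact'
python3 -m inch '-1 0 0 0.0005 0 0 0;-1 0 0 0 0 0 0;-1 0 0 0 0 0 0' | grep -E 'pos|contact'
```

```text
tool_pos: [0.5214, 0.0829, 0.1111]
contact_force: [-0.3, -2.0, 4.7]
tool_pos: [0.5214, 0.0829, 0.1108]
contact_force: [-0.2, -1.7, 7.7]
```

```bash
python3 -m inch '-1 0 0 -0.002 0 0 0;-1 0 0 -0.002 0 0 0;-1 0 0 -0.002 0 0 0;-1 0 0 -0.002 0 0 0;-1 0 0 -0.002 0 0 0;-1 0 0 -0.002 0 0 0;-1 0 0 0 0 0 0' | grep -E 'pos|contact'
python3 -c "
from h import *
lidang('scene')"
```

```text
tool_pos: [0.5209, 0.0833, 0.1226]
contact_force: [0.4, 0.3, -0.4]
[(-0.13, 0.108), (-0.09, 0.647), (-0.05, 0.196), (-0.01, 0.659), (0.03, 0.106), (0.07, 0.106), (0.11, 0.107)]
[(-0.13, 0.105), (-0.09, 0.108), (-0.05, 0.107), (-0.01, 0.106), (0.03, 0.106), (0.07, 0.106), (0.11, 0.107)]
```

Latched: the lid stays flush (106–108 mm). Retreat and check everything.

```bash
python3 -m inch '-1 0 0 -0.02 0 0 0;-1 0 0 -0.04 0 0 0;-1 0 0 -0.04 0 0 0;-1 0 0 -0.04 0 0 0;-1 0 0 -0.02 0 0 0;-1 0.03 0 0 0 0 0;-1 0.03 0 0 0 0 0;-1 0.03 0 0 0 0 0;-1 0 0 0 0 0 0;-1 0 0 0 0 0 0;-1 0 0 0 0 0 0' | grep -E 'pos|contact'
python3 - <<'E'
from h import *
lidang('scene')
C=np.array([.535,-.244,0]);RT=R.from_euler('z',np.radians(-7.3))
for n in('top','scene'):
    p,d,m=snap(n);Q=(cloud(d,m)-C)@RT.as_matrix()
    blobs(n,Q,(abs(Q[...,0])<.12)&(abs(Q[...,1])<.16)&(Q[...,2]>.07)&(Q[...,2]<.105),p,30)
save('pics/final.png',p)
E
```

```text
tool_pos: [0.517, 0.1723, 0.2821]
contact_force: [1.2, -0.8, 0.6]
[(-0.13, 0.105), (-0.09, 0.107), (-0.05, 0.106), (-0.01, 0.699), (0.03, 0.698), (0.07, 0.106), (0.11, 0.107)]
[(-0.13, 0.105), (-0.09, 0.106), (-0.05, 0.106), (-0.01, 0.109), (0.03, 0.108), (0.07, 0.106), (0.11, 0.107)]
top 106 [0.0005 0.0864] [0.049 0.049] 5.0 z [0.07  0.092] [246.  247.5 242. ]
top 263 [0.0006 0.0009] [0.055 0.055] 0.2 z [0.07  0.097] [110. 190. 124.]
top 118 [ 0.0046 -0.0868] [0.046 0.05 ] 6.6 z [0.07  0.092] [203. 198. 182.]
scene 130 [ 0.0026 -0.0844] [0.049 0.052] 84.9 z [0.07  0.087] [217. 199. 186.]
scene 289 [-0.0011  0.0042] [0.058 0.058] 89.2 z [0.07  0.098] [122. 180. 109.]
scene 125 [-0.0003  0.0889] [0.054 0.049] 37.4 z [0.07  0.088] [247. 243. 236.]
```

View pics/final.png

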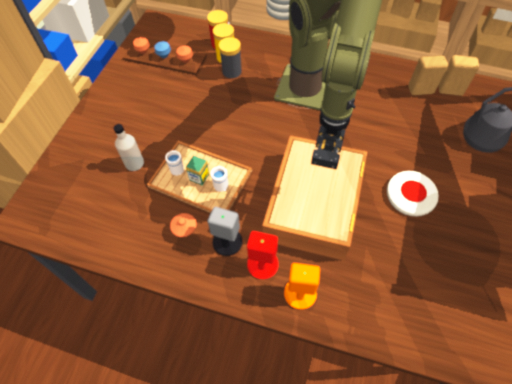

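The lid is shut. The tin (197,170) and both cups (173,162 and 219,180) stand in the tray, and the bystanders are where they were.

```bash
python3 -c "
from plant import r
print(r.finish_job())"
```

```text
the job is handed in; nothing more can be done
None
```

The job is handed in, but `r.finish_job()` returned no verdict: the lid opened under control, the front, side and back labels were each held at the scanner in that order, the tin and the two cups in the chest stand in the tray, and the lid is shut and latched.

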